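Fit out an open charger chassis: board, transformer, filter and guard

TASK

Fit out the aluminium charger chassis on the left: set the circuit board down on its brass stand-offs at the back, its end with the round black capacitors towards the cable gland, and in front of it seat the transformer in the black frame and the metal-can filter in the white frame. When those two are in, put the yellow guard over them, flat on the two side ledges between its four studs. Leave the two bottles standing where they are.

Things in the scene. Friction and masses are not known exactly. Their poses are not given: they have to be found in the camera images.
- chassis: Fixed aluminium chassis, 188 (x) x 153 mm (y). Origin: underside centre; x to its back, y to its left, z up. Board place: centre x +46, y 0, on 4 brass stand-offs (tops z 11), among 6 white pins (tops z 22) 5 mm off its edges. In front the two frames (x -42, y +-34). Front cheeks 38 high with inward ledges (tops z 30, 122 mm apart) for the guard; rear cheeks 22. Black cable gland at the back of the -y side.
- transformer_seat: Black plastic frame on the chassis floor for the transformer, left or right of the white one; axes as the chassis. Origin: underside centre, 3 mm above the bench; its floor is 2 mm higher; clear pocket 34 mm (x) by 38 mm (y) between four corner posts 7 mm high, sides open between the posts.
- filter_seat: White plastic frame on the chassis floor for the filter, beside the black one; axes as the chassis. Origin: underside centre, 3 mm above the bench; its floor is 2 mm higher; clear pocket 50 mm (x) by 58 mm (y) between four corner posts 7 mm high, sides open between the posts.
- board_mid (a point): Middle of the loose green circuit board right of the white test jig, 60 (x) x 100 mm (y), 33 high; point 14 mm above its lower face, z up, round black capacitors at the -y end, black block at the +y end. Grip across x the black-yellow transformer on it: 22 mm wide, centred at x +6, y +7, from 7 to 26 mm above that face (narrower top to 30). In place its axes are the chassis's and this point is at z 25, the lower face at z 11.
- transformer_mid (a point): Centre (half-way up) of the loose transformer, black core and yellow winding, 28 mm (x) by 24 mm (y) by 27 mm high, z up; a row of bare pins sticks out 5 mm at each x end. Grip it across y (24 mm, full width up to 22 mm above its underside). In its frame its x axis lies along the chassis's y, either way round.
- filter_mid (a point): Centre (half-way up) of the mains filter, a bright metal can 40 mm (x) by 36 mm (y) by 28 mm high on a foot plate 41 by 49 mm, with brass tabs at both y ends, z up. Grip it across x (40 mm). In its frame its axes lie along the chassis's, either way round.
- guard_mid (a point): Centre (half-way up) of the yellow guard, a steel channel standing open side down, 56 mm (x) by 138 mm (y) by 26 mm high, wall 2.5 mm, z up. Grip it across x. Its place on the chassis: centre at x -42, y 0, long side along y, underside on the ledges at z 30; four studs (tops z 41, at y +-66) stand 4 mm off its long sides, the side cheeks 4.5 mm off its ends.
- ipa_bottle: Bystander: white pump bottle with a black cap, 62 mm across, 123 mm high; origin at the centre of its underside.
- flux_bottle: Bystander: small white bottle with a red needle cap, 31 mm across, 100 mm high; origin at the centre of its underside.
Mind the look-alikes: they are no part of the job. What is shaped like the filter_seat but orange or red is not meant.

How it is judged:
By the outcome, as a careful person would: the job done as asked, in the order asked, and still so for the second after the job is handed in, with the robot touching nothing.
It also fails if it takes over 134 s, if anything falls off the work surface, if the arm or the gripper's body presses on something with over 40 N, if the wrist force passes 120 N, or if a joint passes its speed limit or range.

ROBOT

A 7-joint arm with a two-finger parallel gripper is mounted at the origin on a cart in front of the work surface, level with it; the furniture and walls round the work are solid. World frame = base frame: x ahead of the robot, y to its left, z up, the work surface at z = 0. Lengths are in m, angles in rad, forces in N, time in s.
With the tool pointing down it reaches from about 0.425 to 0.8 m from the base axis. Payload 8.3 kg.
Tool frame: the origin (TCP) lies on the centre line of the jaws, within the pads' length; the fingertips stand 22 mm ahead of it and the grasp point (between the pads) lies 3 mm ahead of it; z points along the fingers, y is the line along which they close (so a half turn about z gives the same grasp; the last joint's range is limited). The gripper opens to 85 mm and grips with 20 to 120 N. Pads are 22 mm wide; open, the fingers measure 114 mm over their backs; the gripper's body (76 mm by 85 mm) begins 54 mm behind the grasp point. The pads swing forward as they close: fully open they stand 13 mm farther back than shut.
Start: joints at [-1.308, 0.383, 0.016, 1.37, -0.006, 1.388, -0.046], TCP at [0.2, 0.592, 0.253] pointing down, gripper open.
Joint ranges: [-2.95, 2.95], [-0.25, 2.06], [-1.52, 1.56], [0.18, 2.33], [-1.44, 4.58], [0.02, 2.06], [-3.01, 3.01]. Speed limits (rad/s): [2.39, 2.39, 3.01, 3.01, 3.14, 3.14, 3.14].

INTERFACE

Orientations are given as a 3x3 rotation matrix whose columns are the frame's x, y, z axes.
In Python, from bench import arm, read_camera, finder gives the robot as it stands.
- The arm moves only by the tool move_arm, never from a script. Its argument "increments" is a list of rows, each a list of 3 entries, a list of its own where there are three numbers: the finger opening in mm, from 0 to 85.4, then the shift along the tool's x, y, z in mm, then the turn, a rotation vector about the tool's x, y, z in degrees. A call has exactly 8 rows; each row shifts and turns the commanded pose from where the row before left it, along the tool's axes as they then stand; what a row does not reach is not made up. A row lasts 1/8 s, in which the tool goes at most 62.5 mm and 10.7 degrees, less where a joint would pass 70% of its speed; a pose out of reach is approached as far as the arm can. A call is refused whole if a number of a shift passes 62.5 or a number of a turn 10.7, either way. A call with a gripper value outside its range is refused whole. The fingers move at their own pace and stop on an object; "newtons" is the grip in N (left out, the last holds). Time passes only in rows, so rows that do not move let the fingers close, or fill a call up. It gives the time, the measured TCP pose, the force, the opening and the grip force at its end, in the units of the state.
- arm.observe(): the state, without advancing time (a new reading comes with each control period).
- read_camera(name): name is "scene" or "top" or "wrist"; returns a dict with "color" (420x560x3 uint8, red, green, blue), "z_map" (420x560 float32, m along the optical axis (not along the pixel's ray), 0 where there is no reading), "fx", "fy", "cx", "cy" (pixels), "world_to_cam" (4x4, takes a point from world to camera coordinates); the wrist camera has in their place "tool_from_camera" (4x4, takes a point from camera to tool coordinates, whose origin is the TCP and whose axes are the flange's). Camera axes: x right, y down, z forward; pixel columns grow to the right and rows downward; lengths in m; the calibration is good to about 2 mm. A picture is of the moment at which its call begins: read the wrist's pose just before it.
- arm.hand_in(): hands the job in; it is judged then, once.
Trained networks look in a picture, given as the dict that the camera call returned (one of the last four; its "shot" number tells which), for a name from the list of things; names that differ only in an ending like _2 or _b are one class to them, and where a whole thing is asked for, a point or a joint stands for the part that bears it (a point fixed in the world has none). Each returns a list of dicts, best first, with "conf" (0 to 1); they miss things now and then, are a little off and sometimes report something else, mostly with a low value. They report only what shows in the picture. A call takes as long as a camera call. They do not tell look-alikes from the thing itself.
- finder.spot_in(picture, target): "pixel" ([column, row] in pixels, amid what is visible of it).
- finder.masks_of(picture, target): "mask" (420x560 bool, what is visible of it) and "pixel" ([column, row] in pixels, amid what is visible of it).
The state is a dict: "clock": time; "joint_pos": joint angles; "qvel": joint speeds; "tau": joint torques, N m; "ee_pos": TCP position; "tool_rot": TCP orientation; "force": force on the tool from outside, world axes, zero at the start; "moment": the same for the moment, N m; "grip_width": opening from 0.0 (shut) to 1.0 (fully open); "grasp_force": force on a finger pad.
Only numpy, scipy, OpenCV 4.12 (cv2) and the standard library are available. Lean on these libraries where they do the work, as an engineer would, in place of code of your own. Each camera call takes 0.05 s, during which the arm holds its last target. There are 200 camera calls.

## Working session

There is one attempt and no reset: what is moved stays moved. The work goes in short steps, Python scripts to look and compute and a tool call to move; the robot and the scene stay as the last step left them, time stands still between calls to the robot, and variables do not carry over. Pictures are saved under pics/ and viewed, at most 14 in all, crops included, and the job is handed in when it is done.

Besides the shell and the picture viewer there is one more tool, called after "Emit:" as a command line: name --argument value ..., lists and objects as JSON in quotes. move_arm: Moves the arm, as the interface text tells. Its arguments: {"type":"object","properties":{"increments":{"type":"array"},"newtons":{"type":"number"}},"required":["increments"]}

```bash
mkdir -p pics; ls
cat > h.py <<'E'
import numpy as np, cv2
from bench import arm, read_camera, finder
def save(p,n): cv2.imwrite('pics/'+n,p['color'][:,:,::-1])
def cloud(p, st=None):
    z=p['z_map']; v,u=np.mgrid[:z.shape[0],:z.shape[1]]
    P=np.stack([(u-p['cx'])/p['fx']*z,(v-p['cy'])/p['fy']*z,z],-1)
    if 'world_to_cam' in p: T=np.linalg.inv(np.array(p['world_to_cam']))
    else:
        A=np.eye(4);A[:3,:3]=np.array(st['tool_rot']);A[:3,3]=st['ee_pos']; T=A@np.array(p['tool_from_camera'])
    W=P@T[:3,:3].T+T[:3,3]; W[z==0]=np.nan
    return W
E
python3 - <<'E'
from h import *
s=arm.observe(); print(s['ee_pos'],np.round(s['tool_rot'],3).tolist(),s['clock'])
a=read_camera('scene');b=read_camera('top'); 
save(a,'scene0.png');save(b,'top0.png')
for n,p in(('scene',a),('top',b)):
  W=cloud(p)
  for t in ['chassis','transformer_seat','filter_seat','board_mid','transformer_mid','filter_mid','guard_mid','ipa_bottle','flux_bottle']:
    for d in finder.masks_of(p,t)[:3]:
        m=d['mask']; q=np.nanmedian(W[m],0) if m.any() else None
        print(n,t,round(d['conf'],2),np.round(d['pixel']),m.sum(),np.round(q,3))
E
```

```text
pics
[0.1998757  0.59170665 0.25228993] [[-0.947, 0.32, -0.001], [0.32, 0.947, -0.002], [-0.0, -0.002, -1.0]] 0.0
scene chassis 0.56 [196. 245.] 1246 [0.49  0.31  0.006]
scene transformer_seat 0.66 [196. 247.] 1220 [0.492 0.31  0.006]
scene transformer_seat 0.63 [386. 176.] 421 [ 0.451 -0.403  0.013]
scene transformer_seat 0.44 [203. 251.] 165 [0.469 0.283 0.007]
scene filter_seat 0.53 [179. 254.] 284 [0.479 0.35  0.007]
scene filter_seat 0.49 [136. 298.] 283 [0.407 0.52  0.006]
scene board_mid 0.97 [386. 176.] 388 [ 0.451 -0.403  0.014]
scene guard_mid 0.68 [183. 257.] 295 [0.48  0.35  0.007]
scene guard_mid 0.63 [363. 193.] 358 [ 0.421 -0.288  0.026]
scene ipa_bottle 0.69 [413. 152.] 534 [ 0.483 -0.534  0.078]
scene flux_bottle 0.28 [195. 245.] 1130 [0.493 0.31  0.006]
top chassis 0.81 [189. 210.] 2108 [0.533 0.311 0.004]
top transformer_seat 0.48 [196. 228.] 157 [0.469 0.285 0.005]
top filter_seat 0.84 [128. 248.] 308 [0.399 0.527 0.004]
top filter_seat 0.81 [178. 223.] 289 [0.48  0.352 0.005]
top filter_seat 0.58 [138. 208.] 286 [0.518 0.495 0.005]
top board_mid 0.6 [393. 232.] 525 [ 0.457 -0.406  0.008]
top filter_mid 0.74 [354. 244.] 650 [ 0.433 -0.259  0.027]
top filter_mid 0.66 [353. 197.] 172 [ 0.576 -0.254  0.026]
top guard_mid 0.74 [350. 245.] 671 [ 0.433 -0.259  0.027]
top guard_mid 0.4 [352. 199.] 160 [ 0.576 -0.251  0.026]
top ipa_bottle 0.71 [438. 227.] 442 [ 0.494 -0.532  0.087]
```

Run:
```python
import cv2
b=cv2.imread('pics/top0.png')[150:300,60:480]; cv2.imwrite('pics/top0b.png',cv2.resize(b,(798,285),interpolation=3))
b=cv2.imread('pics/scene0.png');cv2.imwrite('pics/scene0b.png',cv2.resize(b[100:340,60:480],(798,456),interpolation=3))
```

```text
(no output)
```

View pics/top0b.png

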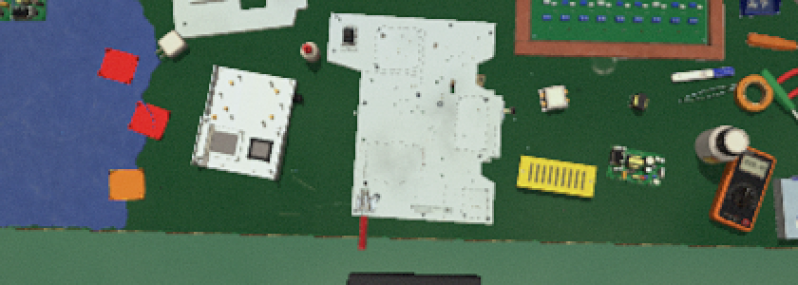

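View pics/scene0b.png

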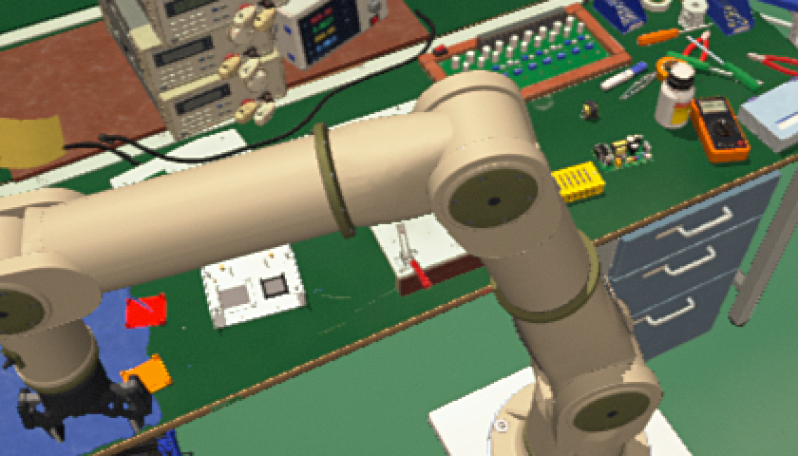

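```bash
cat > plan.py <<'E'
import numpy as np, json
from scipy.spatial.transform import Rotation as Ro
from h import arm
def rot(a): # tool y at world angle a deg, z down
    a=np.radians(a); y=np.array([np.cos(a),np.sin(a),0]); z=np.array([0,0,-1.]); return np.stack([np.cross(y,z),y,z],1)
def plan(wps, start=None):
    """wps: (x,y,z mm, toolY deg, nrows, opening); prints rows in tool axes, rounded; chains from measured pose"""
    if start is None:
        s=arm.observe(); p=np.array(s['ee_pos'])*1e3; R=np.array(s['tool_rot'])
    else: p=np.array(start[:3],float); R=rot(start[3])
    rows=[]
    for x,y,z,a,n,o in wps:
        T=np.array([x,y,z],float)
        for k in range(n,0,-1):
            d=np.round(R.T@((T-p)/k),1)
            w=np.round(np.degrees(Ro.from_matrix(R.T@rot(a)).as_rotvec())/k,1)
            rows.append([o,d.tolist(),w.tolist()])
            if max(abs(d))>62.5 or np.linalg.norm(d)>62.5 or max(abs(w))>10.7: print('TOO FAST',len(rows))
            p=p+R@d; R=R@Ro.from_rotvec(np.radians(w)).as_matrix()
    while len(rows)%8: rows.append([rows[-1][0],[0,0,0],[0,0,0]])
    for i in range(0,len(rows),8): print(json.dumps(rows[i:i+8]))
    print('end',np.round(p,1))
E
python3 - <<'E'
from plan import *
from h import *
p=read_camera('wrist'); print(np.round(p['tool_from_camera'],3).tolist(),p['fx'],p['cx'],p['cy'])
plan([(330,470,300,75,4,85),(470,300,320,80.7,5,85)])
E
```

```text
[[0.001, -0.955, -0.295, 0.076], [1.0, 0.001, 0.001, -0.001], [-0.001, -0.295, 0.955, -0.12], [0.0, 0.0, 0.0, 1.0]] 329.7176494091994 276.31093197274606 210.71071944330055
[[85, [-40.6, -18.5, -11.7], [-0.0, -0.0, -0.9]], [85, [-40.2, -19.2, -11.7], [-0.0, -0.0, -0.9]], [85, [-40.0, -19.8, -11.7], [-0.0, -0.0, -0.9]], [85, [-39.6, -20.4, -11.6], [-0.0, -0.0, -1.0]], [85, [-35.8, -25.6, -4.0], [-0.0, -0.0, -1.1]], [85, [-35.3, -26.3, -4.0], [-0.0, -0.0, -1.1]], [85, [-34.8, -27.0, -4.0], [-0.0, -0.0, -1.2]], [85, [-34.3, -27.7, -4.0], [-0.0, -0.0, -1.1]]]
[[85, [-33.8, -28.3, -4.0], [-0.0, -0.0, -1.2]], [85, [0, 0, 0], [0, 0, 0]], [85, [0, 0, 0], [0, 0, 0]], [85, [0, 0, 0], [0, 0, 0]], [85, [0, 0, 0], [0, 0, 0]], [85, [0, 0, 0], [0, 0, 0]], [85, [0, 0, 0], [0, 0, 0]], [85, [0, 0, 0], [0, 0, 0]]]
end [470. 300. 320.]
```

Emit:
move_arm --increments '[[85,[-40,-19,0],[0,0,-1]],[85,[-40,-19,0],[0,0,-1]],[85,[-40,-20,0],[0,0,-1]],[85,[-40,-20,0],[0,0,-1]],[85,[-36,-26,0],[0,0,-1]],[85,[-35,-26,0],[0,0,-1]],[85,[-35,-27,0],[0,0,-1]],[85,[-34,-28,0],[0,0,-1]]]'

```text
clock: 2.05
ee_pos: [0.4426, 0.3331, 0.2535]
tool_rot: [[-0.983, 0.184, 0.0], [0.184, 0.983, 0.0], [-0.0, 0.0, -1.0]]
force: [0.0, 0.6, -0.5]
grip_width: 0.991
grasp_force: 0.0
```

Run:
```python
from plan import *
from h import *
s=arm.observe(); print(s['ee_pos'],np.round(s['tool_rot'],3).tolist(),s['clock'])
p=read_camera('wrist'); s=arm.observe(); print(s['ee_pos'],s['qvel']); W=cloud(p,s); np.savez('ch.npz',W=W,c=p['color'])
save(p,'w1.png')
for t in ['chassis','transformer_seat','filter_seat','flux_bottle','filter_mid']:
    for d in finder.masks_of(p,t)[:3]:
        m=d['mask']; print(t,round(d['conf'],2),np.round(d['pixel']),m.sum(),np.round(np.nanmedian(W[m],0),3))
```

```text
[0.44264708 0.33312654 0.25347299] [[-0.983, 0.184, 0.0], [0.184, 0.983, 0.0], [-0.0, 0.0, -1.0]] 2.05
[0.44736592 0.32670018 0.25366913] [-0.02032749 -0.001344    0.00786475 -0.00317301  0.02608354  0.00419889
 -0.14628013]
chassis 0.96 [265. 244.] 16098 [0.528 0.298 0.003]
transformer_seat 0.72 [238. 206.] 1279 [0.472 0.278 0.005]
filter_seat 0.91 [422. 212.] 2450 [0.522 0.486 0.003]
filter_seat 0.89 [297. 201.] 2482 [0.482 0.344 0.005]
filter_seat 0.66 [477. 277.] 2097 [0.623 0.549 0.004]
flux_bottle 0.97 [202. 359.] 1057 [0.645 0.193 0.042]
```

View pics/w1.png

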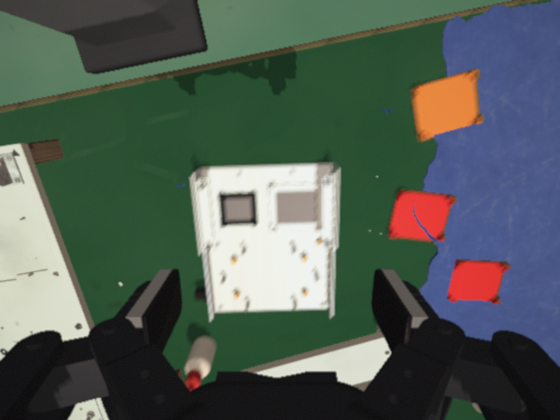

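```bash
cat > chs.py <<'E'
from plan import *
from h import *
def chassis(p,s,show=None):
    W=cloud(p,s); m=finder.masks_of(p,'chassis')[0]['mask']
    m=m&~np.isnan(W[...,0]); Q=W[m]
    r=cv2.minAreaRect((Q[:,:2]*1e3).astype(np.float32)); print('rect all',r)
    for lo,hi in((.027,.034),(.034,.042),(.018,.024)):
        q=Q[(Q[:,2]>lo)&(Q[:,2]<hi)]
        if len(q)>20: print(lo,len(q),cv2.minAreaRect((q[:,:2]*1e3).astype(np.float32)))
    for t in('transformer_seat','filter_seat'):
        for d in finder.masks_of(p,t)[:3]:
            k=d['mask']; 
            if (k&m).sum()<.5*k.sum(): continue
            print(t,d['pixel'],d['conf'],cv2.minAreaRect((W[k&~np.isnan(W[...,0])][:,:2]*1e3).astype(np.float32)))
    return W,m
E
python3 - <<'E'
from chs import *
p=read_camera('wrist'); s=arm.observe(); print(s['ee_pos'],s['qvel'][6])
W,m=chassis(p,s); np.savez('ch.npz',W=W,c=p['color'],m=m)
save(p,'w2.png')
zs=W[m][:,2]; print(np.histogram(zs,bins=np.arange(-.004,.046,.002)))
E
```

```text
[0.44088899 0.33555793 0.25324651] 0.0023778526782961126
rect all ((518.4598388671875, 305.1705322265625), (180.5841827392578, 199.21725463867188), 79.10924530029297)
0.027 1736 ((469.0479736328125, 319.7879638671875), (150.19935607910156, 90.78071594238281), 81.41676330566406)
0.034 619 ((468.5553894042969, 319.5116271972656), (153.23526000976562, 89.4475326538086), 81.1389389038086)
0.018 575 ((515.333740234375, 304.3992004394531), (169.29884338378906, 186.97402954101562), 81.21882629394531)
(array([   1,   70, 4407, 7895,  290,   85,  122,  150,   93,   93,  114,
        166,  367,   42,    3,   85, 1286,  297,   77,  105,  405,   92,
         17,    0]), array([-0.004, -0.002,  0.   ,  0.002,  0.004,  0.006,  0.008,  0.01 ,
        0.012,  0.014,  0.016,  0.018,  0.02 ,  0.022,  0.024,  0.026,
        0.028,  0.03 ,  0.032,  0.034,  0.036,  0.038,  0.04 ,  0.042,
        0.044]))
```

Run:
```python
from plan import *
plan([(540,30,260,40,6,85),(500,-330,250,-5,8,85)])
```

```text
[[85, [-25.5, -47.0, -1.1], [-0.0, -0.0, 6.6]], [85, [-30.8, -43.8, -1.2], [-0.0, -0.0, 6.6]], [85, [-35.6, -39.9, -1.1], [-0.0, -0.0, 6.6]], [85, [-39.9, -35.6, -1.2], [-0.0, -0.0, 6.5]], [85, [-43.7, -30.8, -1.1], [-0.0, -0.0, 6.6]], [85, [-47.0, -25.6, -1.2], [-0.0, -0.0, 6.5]], [85, [-31.2, -32.8, 1.3], [-0.0, -0.0, 5.6]], [85, [-34.3, -29.6, 1.2], [-0.0, -0.0, 5.6]]]
[[85, [-37.0, -26.1, 1.3], [-0.0, -0.0, 5.6]], [85, [-39.4, -22.4, 1.2], [-0.0, -0.0, 5.6]], [85, [-41.3, -18.4, 1.3], [-0.0, -0.0, 5.7]], [85, [-43.0, -14.2, 1.2], [-0.0, -0.0, 5.6]], [85, [-44.2, -9.9, 1.3], [-0.0, -0.0, 5.7]], [85, [-44.9, -5.5, 1.2], [-0.0, -0.0, 5.6]], [85, [0, 0, 0], [0, 0, 0]], [85, [0, 0, 0], [0, 0, 0]]]
end [ 500. -330.  250.]
```

Emit:
move_arm --increments '[[85,[-25.5,-47,-1],[0,0,6.6]],[85,[-31,-44,-1],[0,0,6.6]],[85,[-35.5,-40,-1],[0,0,6.6]],[85,[-40,-35.5,-1],[0,0,6.5]],[85,[-44,-31,-1],[0,0,6.6]],[85,[-47,-25.5,-1],[0,0,6.5]],[85,[-31,-33,1],[0,0,5.6]],[85,[-34,-29.5,1],[0,0,5.6]]]'

```text
clock: 3.55
ee_pos: [0.5298, -0.0624, 0.2572]
tool_rot: [[-0.479, 0.878, -0.0], [0.878, 0.479, -0.0], [-0.0, -0.0, -1.0]]
force: [0.8, 0.6, 0.2]
grip_width: 0.994
grasp_force: 0.0
```

Emit:
move_arm --increments '[[85,[-37,-26,1],[0,0,5.6]],[85,[-39.5,-22.5,1],[0,0,5.6]],[85,[-41.5,-18.5,1],[0,0,5.6]],[85,[-43,-14,1],[0,0,5.6]],[85,[-44,-10,1],[0,0,5.6]],[85,[-45,-5.5,1],[0,0,5.6]],[85,[0,0,0],[0,0,0]],[85,[0,0,0],[0,0,0]]]'

```text
clock: 4.55
ee_pos: [0.5003, -0.3307, 0.251]
tool_rot: [[0.083, 0.997, -0.0], [0.997, -0.083, 0.001], [0.001, -0.0, -1.0]]
force: [0.2, 0.6, 0.4]
grip_width: 0.993
grasp_force: 0.0
```

Run:
```python
from h import *
p=read_camera('wrist'); s=arm.observe(); print(s['ee_pos'],np.round(s['tool_rot'],3).tolist(),s['clock'],s['qvel'][6])
save(p,'w3.png'); W=cloud(p,s); np.savez('parts.npz',W=W,c=p['color'])
for t in ['board_mid','transformer_mid','filter_mid','guard_mid','ipa_bottle']:
    for d in finder.masks_of(p,t)[:3]:
        m=d['mask']&~np.isnan(W[...,0]); Q=W[m]; print(t,round(d['conf'],2),np.round(d['pixel']),m.sum(),np.round(np.nanmedian(Q,0),3),np.round(np.percentile(Q[:,2],[5,95]),3),cv2.minAreaRect((Q[Q[:,2]>.004][:,:2]*1e3).astype(np.float32)))
```

```text
[ 0.50061112 -0.33005748  0.25106808] [[0.082, 0.997, -0.0], [0.997, -0.082, 0.001], [0.001, -0.0, -1.0]] 4.6 -4.311512282259561e-05
board_mid 0.65 [242. 244.] 3784 [ 0.457 -0.402  0.01 ] [0.001 0.029] ((456.00848388671875, -406.7431640625), (99.32351684570312, 56.08418273925781), 79.7222900390625)
transformer_mid 0.76 [343. 245.] 628 [ 0.572 -0.408  0.023] [0.004 0.027] ((573.4881591796875, -411.92156982421875), (25.32550621032715, 29.17628288269043), 78.23627471923828)
filter_mid 0.73 [348. 104.] 2117 [ 0.575 -0.255  0.026] [0.001 0.028] ((577.020263671875, -255.85598754882812), (40.51340866088867, 48.67487335205078), 10.554173469543457)
guard_mid 0.87 [206. 116.] 8038 [ 0.434 -0.254  0.025] [0.023 0.027] ((432.46124267578125, -259.81280517578125), (138.04122924804688, 56.08064651489258), 83.16200256347656)
ipa_bottle 0.62 [289. 349.] 2409 [ 0.497 -0.522  0.053] [0.008 0.084] ((500.23980712890625, -431.033203125), (222.2265167236328, 62.23929214477539), 88.01703643798828)
```

View pics/w3.png

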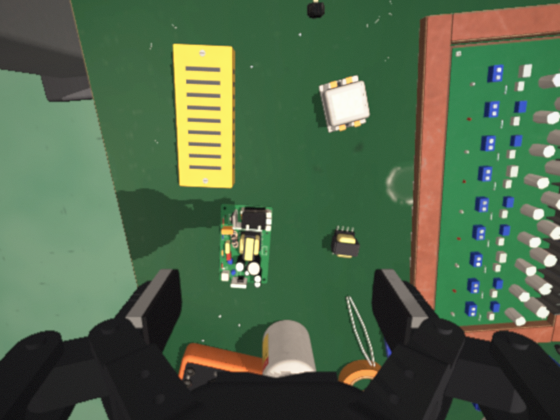

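Run:
```python
from plan import *
plan([(463,-401,140,-10.3,5,60)])
```

```text
[[60, [-14.7, -6.3, 22.3], [0.0, -0.0, 1.1]], [60, [-14.8, -6.0, 22.3], [0.0, -0.0, 1.1]], [60, [-14.9, -5.7, 22.3], [0.0, -0.0, 1.1]], [60, [-15.0, -5.4, 22.2], [0.0, -0.0, 1.1]], [60, [-15.1, -5.1, 22.3], [0.0, -0.0, 1.1]], [60, [0, 0, 0], [0, 0, 0]], [60, [0, 0, 0], [0, 0, 0]], [60, [0, 0, 0], [0, 0, 0]]]
end [ 463. -401.  140.]
```

Emit:
move_arm --increments '[[60,[-15,-6,22],[0,0,1.1]],[60,[-15,-6,22],[0,0,1.1]],[60,[-15,-6,22],[0,0,1.1]],[60,[-15,-5,22],[0,0,1.1]],[60,[-15,-5,22],[0,0,1.1]],[60,[0,0,0],[0,0,0]],[60,[0,0,0],[0,0,0]],[60,[0,0,0],[0,0,0]]]' --newtons 40

```text
clock: 5.85
ee_pos: [0.4638, -0.4023, 0.1422]
tool_rot: [[0.179, 0.984, 0.001], [0.984, -0.179, -0.001], [-0.0, 0.002, -1.0]]
force: [0.1, -0.2, -0.2]
grip_width: 0.701
grasp_force: 0.0
```

Run:
```python
from h import *
p=read_camera('wrist'); s=arm.observe(); print(s['ee_pos'],s['grip_width'])
W=cloud(p,s); np.savez('board.npz',W=W,c=p['color'])
for d in finder.masks_of(p,'board_mid')[:1]:
    m=d['mask']&~np.isnan(W[...,0]); Q=W[m]; print(d['pixel'],m.sum(),cv2.minAreaRect((Q[Q[:,2]>.001][:,:2]*1e3).astype(np.float32)))
# orthographic map of board region: 4 px/mm, colour and height
c=np.array([456,-406.7]); a=np.radians(-10.3); ex=np.array([np.cos(a),np.sin(a)]); ey=np.array([-ex[1],ex[0]])
D=W[...,:2]*1e3-c; X=D@ex; Y=D@ey; Z=W[...,2]*1e3
ok=(abs(X)<40)&(abs(Y)<60)&(Z<60)
img=np.zeros((120*5,80*9,3),np.uint8)
order=np.argsort(Z[ok])
for x,y,z,cc in zip(X[ok][order],Y[ok][order],Z[ok][order],p['color'][ok][order]):
    u=int((x+40)*4.5); v=int((60-y)*5)
    cv2.rectangle(img,(u-4,v-4),(u+3,v+3),cc[::-1].tolist(),-1)
    h=int(np.clip(z*7,0,255)); cv2.rectangle(img,(u-4+360,v-4),(u+3+360,v+3),(h,h,h),-1)
cv2.imwrite('pics/board_o.png',img)
k=ok&(Z>18)&(abs(X-6)<20)&(abs(Y-7)<20)
for lo in(16,20,24,27): 
    k=ok&(Z>lo)&(abs(X-6)<18)&(abs(Y-7)<18); print(lo,k.sum(),np.percentile(X[k],[2,50,98]),np.percentile(Y[k],[2,50,98]))
```

```text
[ 0.46374142 -0.40228809  0.14221139] 0.7009452743534805
[266.4, 213.7] 8505 ((454.38897705078125, -409.0672912597656), (101.11441040039062, 59.943321228027344), 81.13607788085938)
16 1034 [-10.61503631   5.57816813  15.43480543] [-7.7769139   7.66063468 24.35289744]
20 926 [-4.96281091  5.60853503 15.41374554] [-7.7873758   6.73781154 19.74397458]
24 794 [-4.13570207  5.60856278 14.6073519 ] [-7.88040489  6.12116934 19.13800293]
27 553 [-0.36515012  5.60855961 11.51111686] [-7.54974351  5.46880165 17.20700963]
```

View pics/board_o.png

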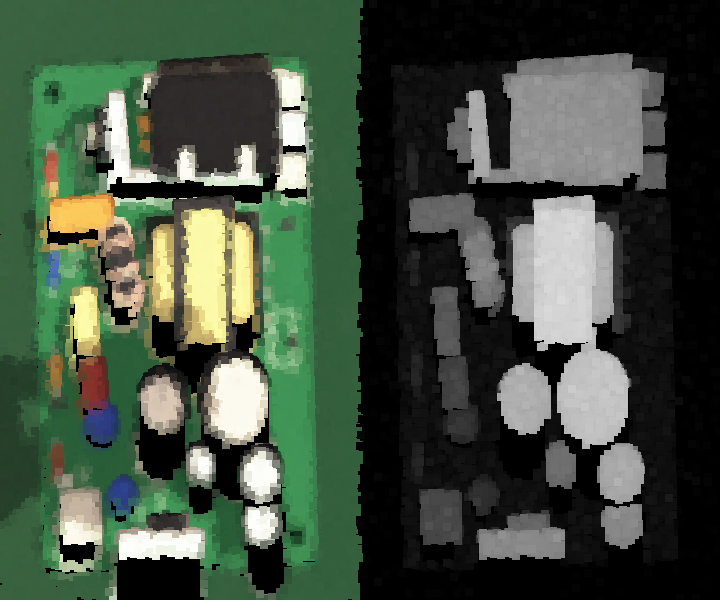

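Run:
```python
from h import *
d=np.load('board.npz'); W=d['W']; s=arm.observe(); T=(W-np.array(s['ee_pos']))@np.array(s['tool_rot'])*1e3
k=(T[...,2]<50)&(abs(T[...,0])<14)&(abs(T[...,1])<70)
print(k.sum(), np.percentile(T[k],[0,1,50,99,100],axis=0).round(1))
k2=k&(T[...,2]>5); print(np.percentile(abs(T[k2][:,1]),[0,5,95,100]))
c=np.array([454.4,-409.1]); a=np.radians(-9); ex=np.array([np.cos(a),np.sin(a)]); ey=np.array([-ex[1],ex[0]])
D=W[...,:2]*1e3-c; X=D@ex; Y=D@ey; Z=W[...,2]*1e3
for lo,hi in((-26,-20),(-20,-12),(-12,-6),(18,24),(24,32)):
    for yl,yh in ((-10,-4),(-4,4),(4,18),(18,24)):
        q=(X>lo)&(X<hi)&(Y>yl)&(Y<yh)&(Z<60); print(lo,hi,yl,yh,np.nanmax(Z[q]).round(1),np.nanmedian(Z[q]).round(1))
k=(abs(X-6)<14)&(abs(Y-7)<12)&(Z>19)&(Z<26.5); print(np.percentile(X[k],[1,5,50,95,99]),np.percentile(Y[k],[1,50,99]))
k=(abs(X-6)<14)&(abs(Y-7)<12)&(Z>10)&(Z<26.5); print(np.histogram(X[k],bins=range(-9,22)),np.percentile(X[k],[1,5,50,95,99]))
k=(abs(X-6)<14)&(abs(Y-7)<9)&(Z>27); print(np.percentile(X[k],[1,50,99]),np.median(Z[k]))
```

```text
34515 [[-13.4 -66.  -67.2]
 [-10.6 -62.8 -65.1]
 [ 10.4   0.2 -42.3]
 [ 13.   62.7  10.5]
 [ 14.   65.7  18.1]]
[29.52124076 29.76745838 41.26937001 43.62865022]
-26 -20 -10 -4 12.7 2.0
-26 -20 -4 4 13.0 1.9
-26 -20 4 18 14.9 1.8
-26 -20 18 24 15.4 13.0
-20 -12 -10 -4 13.2 2.1
-20 -12 -4 4 15.9 5.1
-20 -12 4 18 19.7 10.1
-20 -12 18 24 15.5 12.9
-12 -6 -10 -4 3.0 1.4
-12 -6 -4 4 17.0 2.0
-12 -6 4 18 20.0 6.9
-12 -6 18 24 13.3 1.6
18 24 -10 -4 3.1 1.6
18 24 -4 4 8.1 2.0
18 24 4 18 8.0 2.0
18 24 18 24 7.3 1.7
24 32 -10 -4 3.0 1.1
24 32 -4 4 3.0 1.5
24 32 4 18 3.7 1.4
24 32 18 24 3.6 1.1
[-3.88652994 -3.59717779  0.25426177 16.76141988 16.87616079] [-3.8948297   8.32251109 16.89316814]
(array([ 0,  4,  0,  0,  1, 32, 36, 34, 33, 21,  0,  0,  0,  0,  0,  0,  0,
        0,  0,  0,  0, 12, 25, 30, 38, 36,  1,  0,  0,  0]), array([-9, -8, -7, -6, -5, -4, -3, -2, -1,  0,  1,  2,  3,  4,  5,  6,  7,
        8,  9, 10, 11, 12, 13, 14, 15, 16, 17, 18, 19, 20, 21])) [-7.26205597 -3.71584315  0.20756144 16.75956303 16.88206425]
[ 0.80501554  6.83150999 12.95601671] 29.422738371529977
```

Run:
```python
from plan import *
plan([(462,-403.2,70,-9,3,36),(462,-403.2,40,-9,3,36)])
```

```text
[[36, [-0.4, -0.5, 24.0], [0.0, 0.0, -0.4]], [36, [-0.4, -0.5, 24.0], [0.0, 0.0, -0.4]], [36, [-0.4, -0.5, 24.1], [0.1, 0.0, -0.5]], [36, [0.0, 0.0, 10.0], [-0.0, 0.0, 0.0]], [36, [0.0, 0.0, 10.0], [-0.0, 0.0, 0.0]], [36, [0.0, 0.0, 10.0], [-0.0, 0.0, 0.0]], [36, [0, 0, 0], [0, 0, 0]], [36, [0, 0, 0], [0, 0, 0]]]
end [ 462.  -403.2   40. ]
```

Emit:
move_arm --increments '[[36,[-0.4,-0.5,24],[0,0,-0.4]],[36,[-0.4,-0.5,24],[0,0,-0.4]],[36,[-0.4,-0.5,24],[0.1,0,-0.5]],[36,[0,0,10],[0,0,0]],[36,[0,0,10],[0,0,0]],[36,[0,0,8],[0,0,0]],[36,[0,0,2],[0,0,0]],[36,[0,0,0],[0,0,0]]]'

```text
clock: 6.95
ee_pos: [0.4612, -0.4036, 0.0396]
tool_rot: [[0.158, 0.987, -0.001], [0.988, -0.158, 0.0], [-0.0, -0.001, -1.0]]
force: [0.4, -1.3, 0.3]
grip_width: 0.418
grasp_force: 0.0
```

Emit:
move_arm --increments '[[15,[0,0,0],[0,0,0]],[15,[0,0,0],[0,0,0]],[15,[0,0,0],[0,0,0]],[15,[0,0,0],[0,0,0]],[15,[0,0,-4],[0,0,0]],[15,[0,0,-10],[0,0,0]],[15,[0,0,-20],[0,0,0]],[15,[0,0,0],[0,0,0]]]' --newtons 60

```text
clock: 7.95
ee_pos: [0.4621, -0.4047, 0.0759]
tool_rot: [[0.158, 0.987, 0.001], [0.987, -0.158, -0.002], [-0.002, 0.002, -1.0]]
force: [-0.4, 0.2, -1.6]
grip_width: 0.231
grasp_force: 58.8
```

Run:
```python
from h import *
p=read_camera('wrist'); s=arm.observe(); print(s['ee_pos'],np.round(s['tool_rot'],3).tolist(),s['grip_width'],s['grasp_force'],s['force'])
save(p,'grip.png'); W=cloud(p,s)
T=(W-np.array(s['ee_pos']))@np.array(s['tool_rot'])*1e3
m=finder.masks_of(p,'board_mid'); 
c=p['color'].astype(int); g=(c[...,1]>c[...,0]+20)&(c[...,1]>c[...,2]+10)
if m:
    print(m[0]['conf'],m[0]['pixel']); k=m[0]['mask']&g&(T[...,2]<T[...,2][m[0]['mask']].max()); Q=T[k]; print(np.nanpercentile(Q,[1,25,50,75,99],axis=0).round(1))
    A=np.c_[Q[:,:2],np.ones(len(Q))]; ok=~np.isnan(Q[:,2])&(abs(Q[:,2]-np.nanmedian(Q[:,2]))<6); print(np.linalg.lstsq(A[ok],Q[ok,2],rcond=None)[0])
    Q=T[m[0]['mask']&~np.isnan(W[...,0])]; print(cv2.minAreaRect(Q[:,:2].astype(np.float32)))
```

```text
[ 0.46174002 -0.40407931  0.07472   ] [[0.157, 0.988, 0.0], [0.988, -0.157, -0.001], [-0.001, 0.001, -1.0]] 0.22736658354839492 58.7954181432724 [-0.09054277  0.52613808 -1.26567508]
0.6 [267.1, 238.2]
[nan nan nan]
[0. 0. 0.]
((-31.581462860107422, -10.083675384521484), (69.06472778320312, 151.0195770263672), 88.89341735839844)
  return np.nanmean(a, axis, out=out, keepdims=keepdims)
  return np.nanmean(a, axis, out=out, keepdims=keepdims)
```

View pics/grip.png

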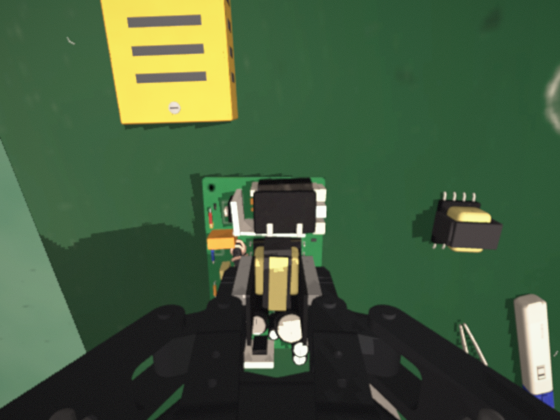

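```bash
cat > bd.py <<'E'
from plan import *
from h import *
def board():
    p=read_camera('wrist'); s=arm.observe(); W=cloud(p,s); ee=np.array(s['ee_pos']); R=np.array(s['tool_rot'])
    T=(W-ee)@R*1e3
    c=p['color'].astype(int); g=(c[...,1]>c[...,0]+25)&(c[...,1]>c[...,2]+10)
    v,u=np.mgrid[:420,:560]
    k=g&(T[...,2]>20)&(T[...,2]<50)&(v<300)&(abs(T[...,1])<50)
    Q=T[k]; A=np.c_[Q[:,:2],np.ones(len(Q))]; f=np.linalg.lstsq(A,Q[:,2],rcond=None)[0]
    print('n',len(Q),'z med',np.median(Q[:,2]),'fit',f.round(4),'resid',np.std(A@f-Q[:,2]))
    print('toolx max',np.percentile(Q[:,0],[98,99.5]),'tooly',np.percentile(Q[:,1],[.5,2,98,99.5]))
    k=k|((T[...,2]>0)&(T[...,2]<50)&(v<300)&(T[...,0]>25)&(abs(T[...,1])<45)&(T[...,0]<60))
    Q=T[k]
    for lo in range(16,56,8):
        q=Q[(Q[:,0]>lo)&(Q[:,0]<lo+8)]; print(lo,np.percentile(q[:,1],[.5,99.5]) if len(q) else None)
    for lo in range(-30,40,10):
        q=Q[(Q[:,1]>lo)&(Q[:,1]<lo+10)]; print('y',lo,np.percentile(q[:,0],[99,99.8]) if len(q) else None)
    return p,s,W,T
E
python3 -c "
from bd import *
board()"
```

```text
n 3190 z med 38.489325974982066 fit [-6.60000e-03 -8.10000e-03  3.83852e+01] resid 1.2058648774977485
toolx max [43.32617613 43.7419276 ] tooly [-36.76154616 -36.49607852  22.49014157  23.11669921]
16 [-36.75864074 -12.52379058]
24 [-36.49484344  22.24446225]
32 [-36.45629473  22.04658983]
40 [-36.26073487  22.48752678]
48 None
y -30 [43.22326445 43.36590845]
y -20 [43.2588965  43.38118253]
y -10 [43.61823238 43.73658048]
y 0 [44.00455525 44.13673856]
y 10 [44.17787104 44.27022705]
y 20 [42.97183186 43.20385386]
y 30 None
```

Run:
```python
from plan import *
plan([(475,-390,190,-8.8,3,15),(560,-100,200,-8.8,6,15),(575,150,200,-8.8,5,15),(569.6,310.4,115,-8.8,5,15)])
```

```text
[[15, [5.1, 3.8, -38.9], [-0.0, -0.0, -0.1]], [15, [5.1, 3.8, -38.9], [-0.0, -0.0, -0.1]], [15, [5.1, 3.9, -39.0], [-0.1, -0.0, -0.1]], [15, [49.9, 6.6, -1.7], [0.0, -0.0, 0.0]], [15, [49.9, 6.6, -1.6], [0.0, -0.0, 0.0]], [15, [49.9, 6.7, -1.7], [0.0, -0.0, 0.0]], [15, [50.0, 6.6, -1.6], [0.0, -0.0, 0.0]], [15, [49.9, 6.7, -1.7], [0.0, -0.0, 0.0]]]
[[15, [50.0, 6.6, -1.6], [0.0, -0.0, 0.0]], [15, [49.9, -4.6, 0.0], [0.0, -0.0, 0.0]], [15, [49.9, -4.7, 0.0], [0.0, -0.0, 0.0]], [15, [49.9, -4.6, 0.0], [0.0, -0.0, 0.0]], [15, [49.8, -4.7, 0.0], [0.0, -0.0, 0.0]], [15, [49.9, -4.6, 0.0], [0.0, -0.0, 0.0]], [15, [31.5, -6.0, 17.0], [0.0, -0.0, 0.0]], [15, [31.5, -5.9, 17.0], [0.0, -0.0, 0.0]]]
[[15, [31.6, -6.0, 17.0], [0.0, -0.0, 0.0]], [15, [31.5, -5.9, 17.0], [0.0, -0.0, 0.0]], [15, [31.6, -6.0, 17.0], [0.0, -0.0, 0.0]], [15, [0, 0, 0], [0, 0, 0]], [15, [0, 0, 0], [0, 0, 0]], [15, [0, 0, 0], [0, 0, 0]], [15, [0, 0, 0], [0, 0, 0]], [15, [0, 0, 0], [0, 0, 0]]]
end [569.6 310.5 115. ]
```

Emit:
move_arm --increments '[[15,[5,4,-39],[0,0,0]],[15,[5,4,-39],[0,0,0]],[15,[5,4,-39],[0,0,-0.2]],[15,[50,6.5,-2],[0,0,0]],[15,[50,6.5,-2],[0,0,0]],[15,[50,6.5,-2],[0,0,0]],[15,[50,6.5,-2],[0,0,0]],[15,[50,6.5,-2],[0,0,0]]]'

```text
clock: 9.1
ee_pos: [0.5461, -0.1468, 0.1998]
tool_rot: [[0.154, 0.988, -0.003], [0.988, -0.154, 0.001], [0.0, -0.003, -1.0]]
force: [1.2, -0.6, -0.5]
grip_width: 0.228
grasp_force: 59.1
```

Emit:
move_arm --increments '[[15,[50,6.5,-2],[0,0,0]],[15,[50,-4.5,0],[0,0,0]],[15,[50,-4.5,0],[0,0,0]],[15,[50,-4.5,0],[0,0,0]],[15,[50,-4.5,0],[0,0,0]],[15,[50,-4.5,0],[0,0,0]],[15,[31,-6,10],[0,0,0]],[15,[31,-6,10],[0,0,0]]]'

```text
clock: 10.1
ee_pos: [0.5738, 0.2147, 0.1813]
tool_rot: [[0.153, 0.988, -0.003], [0.988, -0.153, -0.0], [-0.001, -0.003, -1.0]]
force: [-0.6, -0.6, -1.7]
grip_width: 0.231
grasp_force: 59.1
```

Emit:
move_arm --increments '[[15,[31,-6,17],[0,0,0]],[15,[31,-6,17],[0,0,0]],[15,[31,-6,17],[0,0,0]],[15,[0,0,10],[0,0,0]],[15,[0,0,0],[0,0,0]],[15,[0,0,0],[0,0,0]],[15,[0,0,0],[0,0,0]],[15,[0,0,0],[0,0,0]]]'

```text
clock: 11.1
ee_pos: [0.5711, 0.3077, 0.122]
tool_rot: [[0.155, 0.988, -0.001], [0.988, -0.155, 0.001], [0.001, -0.001, -1.0]]
force: [0.2, 0.1, -1.3]
grip_width: 0.23
grasp_force: 59.0
```

Run:
```python
from bd import *
p,s,W,T=board(); print(s['ee_pos'],np.round(s['tool_rot'],3).tolist()); np.savez('hov.npz',W=W,c=p['color']); save(p,'hov.png')
```

```text
n 2908 z med 38.529526392151894 fit [-3.00000e-03 -9.10000e-03  3.83373e+01] resid 1.1744892371734506
toolx max [42.78168983 43.21053749] tooly [-36.66767543 -36.35598174  22.24550325  22.82751355]
16 [-36.74627861  14.89854096]
24 [-36.53526822  22.2784024 ]
32 [-36.306043    22.16236372]
40 [-36.1605361   22.40659499]
48 None
y -30 [43.13024186 43.21853028]
y -20 [43.09975815 43.32371459]
y -10 [43.50472623 43.58332138]
y 0 [43.9097376  44.02286253]
y 10 [44.11083696 44.27865854]
y 20 [42.97857232 43.10469892]
y 30 None
[0.57094882 0.30786109 0.12177313] [[0.155, 0.988, -0.001], [0.988, -0.155, 0.001], [0.001, -0.001, -1.0]]
```

View pics/hov.png

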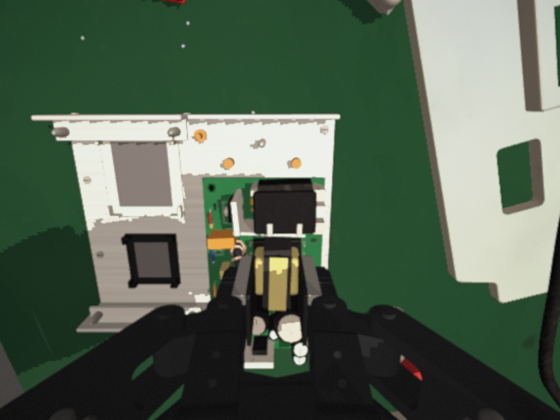

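```bash
cat > chk.py <<'E'
import numpy as np
O=np.array([516.4,311.9]); YAW=-8.8
def frame(W,O=O,yaw=YAW):
    a=np.radians(yaw); ex=np.array([np.cos(a),np.sin(a)]); ey=np.array([-ex[1],ex[0]])
    D=W[...,:2]*1e3-O; return D@ex,D@ey,W[...,2]*1e3
def toworld(x,y,O=O,yaw=YAW):
    a=np.radians(yaw); return O+x*np.array([np.cos(a),np.sin(a)])+y*np.array([-np.sin(a),np.cos(a)])
E
python3 - <<'E'
from chk import *
d=np.load('hov.npz');W=d['W'];c=d['c'].astype(int); X,Y,Z=frame(W)
k=(Z>18)&(Z<45)&(Y>60)&(Y<90)&(abs(X)<110)
for lo in range(-100,100,20):
    q=k&(X>lo)&(X<lo+20)
    if q.sum()>5: print(lo,q.sum(),np.percentile(Y[q],[1,50,99]).round(1),np.percentile(Z[q],[5,50,95]).round(1))
print('x ext',np.percentile(X[k],[.3,99.7]))
k=(Z>-1)&(Z<6)&(abs(Y)<70)&(c.min(-1)>150)&(X>60); 
for lo in range(0,70,10):
    q=k&(Y>lo)&(Y<lo+10); 
    if q.sum()>5: print('rear',lo,np.percentile(X[q],[98,99.5]).round(1))
k=(Z>2)&(Z<12)&(c.max(-1)<60)&(abs(X+42)<40)&(abs(Y+34)<30); print('black frame',np.percentile(X[k],[1,99]),np.percentile(Y[k],[1,99]))
b=(c[...,0]>180)&(c[...,2]<90)&(Z>5)&(Z<16)&(X>0)&(Y>45); 
import cv2
n,l,st,ce=cv2.connectedComponentsWithStats(b.astype(np.uint8))
for i in range(1,n):
    if st[i,4]>15: print('brass',ce[i].round(),X[l==i].mean().round(1),Y[l==i].mean().round(1),np.median(Z[l==i]).round(1))
E
```

```text
-100 190 [61.3 73.7 76. ] [28.1 36.  38.1]
-80 896 [61.3 68.1 76. ] [28.4 29.8 38.4]
-60 807 [61.3 68.7 76. ] [28.3 29.5 37.7]
-40 796 [61.2 68.6 76. ] [28.3 29.5 37.7]
-20 785 [61.2 69.3 76.3] [23.3 29.7 38.5]
0 154 [73.8 75.1 76.3] [19.5 21.  22.1]
20 154 [73.8 75.1 76.3] [19.6 21.  22.2]
40 152 [73.8 75.1 76.3] [19.7 21.  22.3]
60 155 [73.8 75.1 76.3] [19.6 21.1 22. ]
80 113 [73.8 75.  76.3] [19.9 21.  22.2]
x ext [-90.86720985  92.7286283 ]
rear 0 [94.8 94.9]
rear 10 [94.5 94.6]
rear 20 [94.9 95. ]
rear 30 [94.2 94.7]
rear 40 [94.1 94.5]
rear 50 [94.2 94.8]
rear 60 [94.1 94.6]
black frame [-62.97403011 -24.30920617] [-55.2696086  -12.50480729]
```

Run:
```python
from plan import *
plan([(569.6,310.4,72,-8.8,3,15),(569.6,310.4,52,-8.8,4,15)])
```

```text
[[15, [0.8, -0.6, 16.6], [-0.0, -0.0, -0.0]], [15, [0.7, -0.5, 16.6], [-0.0, -0.0, -0.0]], [15, [0.8, -0.6, 16.6], [-0.1, -0.0, -0.1]], [15, [-0.0, 0.0, 5.0], [0.0, -0.0, 0.0]], [15, [-0.0, 0.0, 5.0], [0.0, -0.0, 0.0]], [15, [-0.0, 0.0, 5.0], [0.0, -0.0, 0.0]], [15, [-0.0, 0.0, 5.0], [0.0, -0.0, 0.0]], [15, [0, 0, 0], [0, 0, 0]]]
end [569.6 310.4  52. ]
```

Emit:
move_arm --increments '[[15,[0.8,-0.6,16.5],[0,0,0]],[15,[0.8,-0.6,16.5],[0,0,0]],[15,[0.8,-0.6,16.5],[0,0,0]],[15,[0,0,5],[0,0,0]],[15,[0,0,5],[0,0,0]],[15,[0,0,5],[0,0,0]],[15,[0,0,5],[0,0,0]],[15,[0,0,0],[0,0,0]]]'

```text
clock: 12.15
ee_pos: [0.5691, 0.3107, 0.0516]
tool_rot: [[0.154, 0.988, -0.002], [0.988, -0.154, 0.0], [-0.0, -0.002, -1.0]]
force: [0.8, -0.5, -0.8]
grip_width: 0.232
grasp_force: 59.0
```

Emit:
move_arm --increments '[[15,[0,0,1],[0,0,0]],[15,[0,0,0.5],[0,0,0]],[15,[0,0,0],[0,0,0]],[34,[0,0,0],[0,0,0]],[34,[0,0,0],[0,0,0]],[34,[0,0,0],[0,0,0]],[34,[0,0,-5],[0,0,0]],[34,[0,0,-10],[0,0,0]]]'

```text
clock: 13.15
ee_pos: [0.569, 0.3106, 0.0655]
tool_rot: [[0.154, 0.988, -0.002], [0.988, -0.154, -0.0], [-0.001, -0.002, -1.0]]
force: [-0.4, -0.3, 0.9]
grip_width: 0.396
grasp_force: 0.0
```

Emit:
move_arm --increments '[[34,[0,0,-30],[0,0,0]],[34,[0,0,-40],[0,0,0]],[34,[0,0,-40],[0,0,0]],[85,[0,0,0],[0,0,0]],[85,[0,0,0],[0,0,0]],[85,[0,0,0],[0,0,0]],[85,[0,0,0],[0,0,0]],[85,[0,0,0],[0,0,0]]]'

```text
clock: 14.15
ee_pos: [0.5692, 0.3106, 0.1747]
tool_rot: [[0.154, 0.988, -0.003], [0.988, -0.154, -0.0], [-0.001, -0.002, -1.0]]
force: [0.0, -0.7, -0.2]
grip_width: 0.998
grasp_force: 0.0
```

Run:
```python
from h import *; from chk import *
p=read_camera('wrist'); s=arm.observe(); print(s['ee_pos']); save(p,'placed.png')
W=cloud(p,s); X,Y,Z=frame(W); c=p['color'].astype(int)
g=(c[...,1]>c[...,0]+25)&(c[...,1]>c[...,2]+10)&(Z>6)&(Z<18)&(abs(X-46)<45)&(abs(Y)<65)
Q=np.stack([X[g],Y[g]],-1).astype(np.float32); print(cv2.minAreaRect(Q),np.percentile(Q,[.3,99.7],axis=0)); 
A=np.c_[Q,np.ones(len(Q))]; f=np.linalg.lstsq(A,Z[g],rcond=None)[0]; print(f, f@[46,0,1])
```

```text
[0.56927713 0.31059259 0.17483465]
((45.69348907470703, 0.4757537841796875), (59.894290924072266, 99.63565826416016), 0.00416737562045455) [[ 15.95082153 -48.88938244]
 [ 75.25854034  50.1183567 ]]
[-5.36414145e-05  1.62917560e-03  1.27621829e+01] 12.759715385951
```

View pics/placed.png

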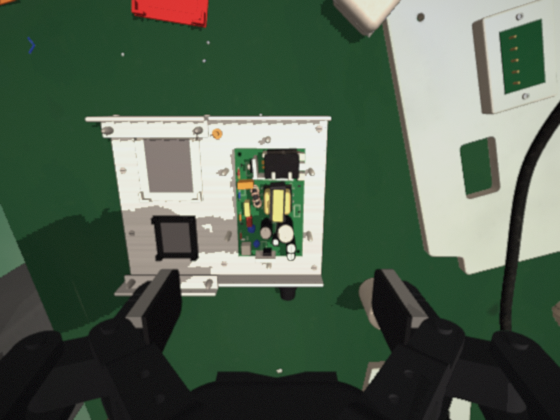

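Run:
```python
from plan import *
import cv2
plan([(575,100,210,-9,4,50),(560,-150,210,-9,5,50),(573.5,-411,130,-11,6,50)])
a=cv2.imread('pics/w3.png')[60:150,300:390]; b=cv2.imread('pics/placed.png')[0:60,310:420]
t=cv2.imread('pics/top0.png'); t1=t[155:190,135:170]; t2=t[185:220,335:370]
cv2.imwrite('pics/filt.png',np.hstack([cv2.resize(q,(190,190),interpolation=2) for q in (a,b,t1,t2)]))
```

```text
[[50, [-51.8, 9.5, -8.8], [-0.0, 0.0, 0.0]], [50, [-51.8, 9.5, -8.8], [-0.0, 0.0, 0.0]], [50, [-51.8, 9.5, -8.8], [-0.1, 0.0, 0.1]], [50, [-51.8, 9.6, -8.7], [-0.0, 0.0, 0.0]], [50, [-49.9, 4.8, 0.0], [-0.0, 0.0, 0.0]], [50, [-49.8, 4.9, 0.0], [-0.0, 0.0, 0.0]], [50, [-49.9, 4.8, 0.0], [-0.0, 0.0, 0.0]], [50, [-49.8, 4.9, 0.1], [-0.0, 0.0, 0.0]]]
[[50, [-49.9, 4.8, 0.0], [-0.0, 0.0, 0.0]], [50, [-42.6, 9.0, 13.4], [-0.0, 0.0, 0.3]], [50, [-42.6, 9.2, 13.4], [-0.0, 0.0, 0.3]], [50, [-42.5, 9.5, 13.3], [-0.0, 0.0, 0.4]], [50, [-42.4, 9.8, 13.4], [-0.0, 0.0, 0.3]], [50, [-42.4, 10.0, 13.3], [-0.0, 0.0, 0.4]], [50, [-42.3, 10.2, 13.4], [-0.0, 0.0, 0.3]], [50, [0, 0, 0], [0, 0, 0]]]
end [ 573.5 -411.   130. ]
```

View pics/filt.png

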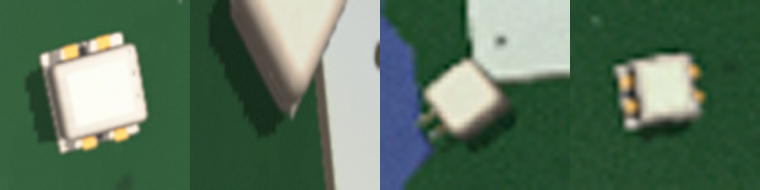

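Two white-topped boxes are candidates. The one at w3 (345,104) has a foot plate and brass tabs at both ends, so it is the filter. The one at top (152,172) has legs on one side only, so it is a look-alike and I leave it.

Emit:
move_arm --increments '[[50,[-52,9.5,-9],[0,0,0]],[50,[-52,9.5,-9],[0,0,0]],[50,[-52,9.5,-9],[0,0,0]],[50,[-52,9.5,-9],[0,0,0]],[50,[-50,5,0],[0,0,0]],[50,[-50,5,0],[0,0,0]],[50,[-50,5,0],[0,0,0]],[50,[-50,5,0],[0,0,0]]]'

```text
clock: 15.2
ee_pos: [0.5637, -0.1029, 0.2113]
tool_rot: [[0.154, 0.988, -0.001], [0.988, -0.154, 0.0], [0.0, -0.001, -1.0]]
force: [-0.2, -0.3, -0.5]
grip_width: 0.584
grasp_force: 0.0
```

Emit:
move_arm --increments '[[50,[-50,5,0],[0,0,0.2]],[50,[-42.5,9,13],[0,0,0.3]],[50,[-42.5,9,13],[0,0,0.3]],[50,[-42.5,9.5,13],[0,0,0.3]],[50,[-42.5,10,13],[0,0,0.3]],[50,[-42.5,10,13],[0,0,0.3]],[50,[-42.5,10,13],[0,0,0.3]],[50,[0,0,0],[0,0,0]]]'

```text
clock: 16.2
ee_pos: [0.571, -0.4169, 0.131]
tool_rot: [[0.194, 0.981, -0.006], [0.981, -0.194, -0.001], [-0.002, -0.006, -1.0]]
force: [-0.6, -0.7, -0.2]
grip_width: 0.587
grasp_force: 0.0
```

```bash
cat > look.py <<'E'
from h import *
from plan import *
def look(t,zlo,zhi,f=None):
    p=read_camera('wrist'); s=arm.observe(); print(np.round(s['ee_pos'],4),np.round(s['tool_rot'],3)[:2,1],s['clock'])
    if f: save(p,f)
    W=cloud(p,s)
    for d in finder.masks_of(p,t)[:2]:
        m=d['mask']&~np.isnan(W[...,0]); Q=W[m]*1e3
        print(round(d['conf'],2),d['pixel'],m.sum(),'z',np.percentile(Q[:,2],[5,50,95,99]).round(1))
        for lo in zlo:
            q=Q[(Q[:,2]>lo)&(Q[:,2]<zhi)][:,:2].astype(np.float32)
            if len(q)>10: print('  >',lo,len(q),np.round(cv2.minAreaRect(q)[0],1),np.round(cv2.minAreaRect(q)[1],1),round(cv2.minAreaRect(q)[2],1))
    return p,s,W
E
python3 - <<'E'
from look import *
p,s,W=look('transformer_mid',[3,10,16,20],40)
cv2.imwrite('pics/tr.png',cv2.resize(p['color'][120:300,180:400,::-1],(660,540)))
E
```

```text
[ 0.5725 -0.4147  0.1318] [ 0.981 -0.192] 16.25
0.84 [282.5, 208.5] 1418 z [ 5.4 25.8 27.8 28.2]
  > 3 1403 [ 575.1 -409.4] [28.1 28.5] 78.7
  > 10 1191 [ 574.6 -411.8] [23.4 28.5] 78.7
  > 16 1124 [ 574.6 -411.8] [23.4 28.5] 78.7
  > 20 1068 [ 574.7 -411.8] [23.4 28.5] 78.4
```

View pics/tr.png

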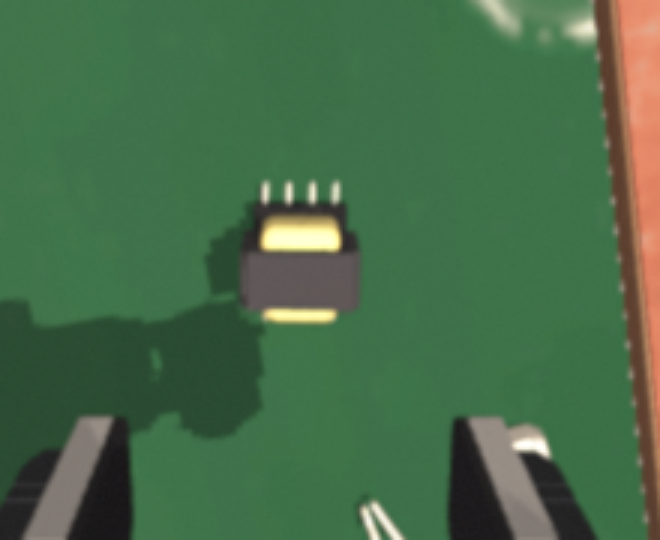

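Run:
```python
from look import *
p,s,W=look('transformer_mid',[20],40)
a=np.radians(-11.3); ex=np.array([np.cos(a),np.sin(a)]); ey=np.array([-ex[1],ex[0]])
D=W[...,:2]*1e3-[574.6,-411.8]; X=D@ex;Y=D@ey;Z=W[...,2]*1e3
k=(abs(X)<30)&(abs(Y)<30)
for lo,hi in((2,5),(5,8),(8,12),(12,16),(16,20),(20,22),(22,24),(24,26),(26,28),(28,31)):
    q=k&(Z>lo)&(Z<hi); print(lo,hi,q.sum(),np.percentile(X[q],[1,10,50,90,99]).round(1),np.percentile(Y[q],[1,10,50,90,99]).round(1))
```

```text
[ 0.5746 -0.412   0.133 ] [ 0.982 -0.188] 16.35
0.71 [276.7, 215.9] 1446 z [ 3.7 25.  27.5 28. ]
  > 20 1045 [ 573.9 -413.3] [23.7 28.8] 77.5
2 5 63 [-12.2 -10.3   0.6   9.8  15.2] [ 5.4  8.7 12.  14.3 21.2]
5 8 150 [-13.7 -11.   -0.6  10.1  11.9] [ 1.7  5.5 10.1 11.9 12. ]
8 12 37 [-13.9 -12.7  -0.9  12.4  13.4] [ 5.1  5.3  9.7 10.1 10.2]
12 16 53 [-14.5 -11.1  -0.2  11.   13.4] [ 5.3  5.4  9.8 10.1 10.3]
16 20 60 [-14.3 -12.   -1.3  10.4  13.6] [ 4.6  5.3  9.5 10.1 10.3]
20 22 145 [-12.   -7.9   0.    7.2  12. ] [-13.5 -12.4   7.1   9.7  10.1]
22 24 117 [-14.7 -12.1  -0.1  11.4  13.9] [-12.3 -11.4   5.6   8.    9.5]
24 26 184 [-14.7 -13.9  -0.1  13.   13.8] [-9.5 -7.8  0.2  5.4  5.8]
26 28 589 [-13.1 -10.9  -0.8   9.6  12.2] [-9.1 -7.7 -1.9  4.2  5.6]
28 31 12 [-10.   -8.6   0.7   9.   11.1] [-7.6 -6.8  0.4  3.8  4.5]
```

Run:
```python
from plan import *
plan([(573.9,-413.4,60,-12,4,46),(573.9,-413.4,29.5,-12,4,46)])
```

```text
[[46, [-0.6, -0.2, 18.3], [-0.0, -0.0, 0.3]], [46, [-0.6, -0.1, 18.3], [-0.0, -0.0, 0.3]], [46, [-0.5, -0.2, 18.4], [-0.0, -0.0, 0.3]], [46, [-0.6, -0.1, 18.3], [-0.1, -0.0, 0.3]], [46, [-0.0, -0.0, 7.6], [0.0, -0.0, 0.0]], [46, [-0.0, -0.0, 7.6], [0.0, -0.0, 0.0]], [46, [-0.0, -0.0, 7.7], [0.0, -0.0, 0.0]], [46, [-0.0, -0.0, 7.6], [0.0, -0.0, 0.0]]]
end [ 573.9 -413.4   29.5]
```

Emit:
move_arm --increments '[[46,[-0.6,-0.2,18],[0,0,0.3]],[46,[-0.6,-0.2,18],[0,0,0.3]],[46,[-0.6,-0.2,18],[0,0,0.3]],[46,[-0.6,-0.2,18],[0,0,0.3]],[46,[0,0,10],[0,0,0]],[46,[0,0,10],[0,0,0]],[46,[0,0,10],[0,0,0]],[46,[0,0,1],[0,0,0]]]'

```text
clock: 17.4
ee_pos: [0.5725, -0.4145, 0.0293]
tool_rot: [[0.209, 0.978, -0.003], [0.978, -0.209, 0.001], [0.0, -0.003, -1.0]]
force: [-0.0, 0.1, 1.0]
grip_width: 0.54
grasp_force: 0.0
```

Emit:
move_arm --increments '[[15,[0,0,0],[0,0,0]],[15,[0,0,0],[0,0,0]],[15,[0,0,0],[0,0,0]],[15,[0,0,0],[0,0,0]],[15,[0,0,-10],[0,0,0]],[15,[0,0,-20],[0,0,0]],[15,[0,0,-30],[0,0,0]],[15,[0,0,0],[0,0,0]]]'

```text
clock: 18.4
ee_pos: [0.5742, -0.4164, 0.0947]
tool_rot: [[0.209, 0.978, 0.003], [0.978, -0.209, -0.003], [-0.003, 0.004, -1.0]]
force: [0.4, -1.0, -0.5]
grip_width: 0.283
grasp_force: 58.9
```

Run:
```python
from look import *
p,s,W=look('transformer_mid',[],40); print(s['grip_width']*85,s['grasp_force'],s['force'])
T=(W-np.array(s['ee_pos']))@np.array(s['tool_rot'])*1e3
m=finder.masks_of(p,'transformer_mid')[0]['mask']; Q=T[m&~np.isnan(W[...,0])]; Q=Q[(abs(Q[:,0])<30)&(abs(Q[:,1])<20)]; print(np.percentile(Q,[1,50,99],axis=0).round(1))
c=p['color'].astype(int); y=(c[...,0]>140)&(c[...,2]<c[...,0]-40)&m; print('yellow',np.nanpercentile(T[y],[1,50,99],axis=0).round(1))
cv2.imwrite('pics/tr2.png',cv2.resize(p['color'][100:400,130:430,::-1],(600,600)))
```

```text
[ 0.5736 -0.4156  0.0926] [ 0.978 -0.209] 18.45
0.59 [277.7, 273.5] 3740 z [65.4 85.2 88.7 89.2]
23.80032247246984 58.88714790344238 [ 0.02529913 -0.29990387 -0.6379904 ]
[[-10.3 -12.    3.5]
 [  7.3  -0.1   7.4]
 [ 15.7  11.6  30. ]]
yellow [[-11.   -9.6   7.8]
 [ 11.6  -0.5  11.5]
 [ 12.6   8.7  21.3]]
```

View pics/tr2.png

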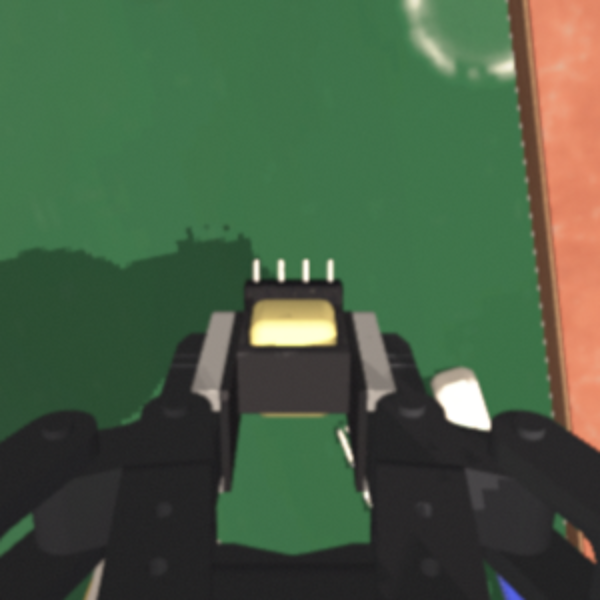

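Run:
```python
from plan import *
plan([(570,-390,180,-11,2,15),(545,-150,200,-9,5,15),(525,90,190,-8.8,5,15),(469.5,283.7,80,-8.8,5,15),(469.5,283.7,80,-8.8,2,15),(469.5,283.7,36,-8.8,5,15)])
```

```text
[[15, [11.7, -4.0, -44.9], [-0.1, -0.0, -0.5]], [15, [11.8, -3.8, -45.0], [-0.0, -0.0, -0.6]], [15, [46.2, -14.0, -4.0], [-0.0, -0.0, -0.4]], [15, [46.3, -13.7, -4.0], [-0.0, -0.0, -0.4]], [15, [46.3, -13.4, -4.0], [-0.0, -0.0, -0.4]], [15, [46.4, -13.1, -4.0], [-0.0, -0.0, -0.4]], [15, [46.6, -12.8, -3.9], [-0.0, -0.0, -0.4]], [15, [46.8, -11.4, 2.0], [-0.0, -0.0, -0.0]]]
[[15, [46.8, -11.4, 2.0], [-0.0, -0.0, -0.0]], [15, [46.8, -11.4, 2.0], [-0.0, -0.0, -0.1]], [15, [46.8, -11.4, 2.0], [-0.0, -0.0, -0.0]], [15, [46.8, -11.3, 2.1], [-0.0, -0.0, -0.1]], [15, [36.6, -16.9, 22.0], [-0.0, -0.0, 0.0]], [15, [36.6, -16.9, 22.0], [-0.0, -0.0, 0.0]], [15, [36.6, -16.9, 22.0], [-0.0, -0.0, 0.0]], [15, [36.6, -16.8, 22.0], [-0.0, -0.0, 0.0]]]
[[15, [36.5, -16.9, 22.0], [-0.0, -0.0, 0.0]], [15, [0.0, 0.0, 0.0], [-0.0, -0.0, 0.0]], [15, [0.0, 0.0, 0.0], [-0.0, -0.0, 0.0]], [15, [0.0, 0.0, 8.8], [-0.0, -0.0, 0.0]], [15, [0.0, 0.0, 8.8], [-0.0, -0.0, 0.0]], [15, [0.0, 0.0, 8.8], [-0.0, -0.0, 0.0]], [15, [0.0, 0.0, 8.8], [-0.0, -0.0, 0.0]], [15, [0.0, 0.0, 8.8], [-0.0, -0.0, 0.0]]]
end [469.5 283.7  36. ]
```

Emit:
move_arm --increments '[[15,[12,-4,-45],[0,0,-0.5]],[15,[12,-4,-45],[0,0,-0.6]],[15,[46,-14,-4],[0,0,-0.4]],[15,[46,-14,-4],[0,0,-0.4]],[15,[46,-13,-4],[0,0,-0.4]],[15,[46.5,-13,-4],[0,0,-0.4]],[15,[46.5,-13,-4],[0,0,-0.4]],[15,[47,-11.5,2],[0,0,0]]]'

```text
clock: 19.55
ee_pos: [0.5403, -0.1006, 0.1979]
tool_rot: [[0.156, 0.988, -0.002], [0.988, -0.156, 0.0], [0.0, -0.002, -1.0]]
force: [0.3, 0.3, -1.1]
grip_width: 0.278
grasp_force: 59.0
```

Emit:
move_arm --increments '[[15,[47,-11.5,2],[0,0,0]],[15,[47,-11.5,2],[0,0,0]],[15,[47,-11,2],[0,0,-0.1]],[15,[47,-11,2],[0,0,0]],[15,[36.5,-17,22],[0,0,0]],[15,[36.5,-17,22],[0,0,0]],[15,[36.5,-17,22],[0,0,0]],[15,[36.5,-17,22],[0,0,0]]]'

```text
clock: 20.55
ee_pos: [0.4797, 0.2462, 0.1011]
tool_rot: [[0.154, 0.988, -0.003], [0.988, -0.154, -0.0], [-0.001, -0.003, -1.0]]
force: [0.3, 0.6, 0.3]
grip_width: 0.281
grasp_force: 59.0
```

Emit:
move_arm --increments '[[15,[36.5,-17,22],[0,0,0]],[15,[0,0,0],[0,0,0]],[15,[0,0,0],[0,0,0]],[15,[0,0,0],[0,0,0]],[15,[0,0,0],[0,0,0]],[15,[0,0,0],[0,0,0]],[15,[0,0,0],[0,0,0]],[15,[0,0,0],[0,0,0]]]'

```text
clock: 21.55
ee_pos: [0.4696, 0.2839, 0.0805]
tool_rot: [[0.154, 0.988, -0.002], [0.988, -0.154, 0.0], [0.0, -0.002, -1.0]]
force: [-0.4, 0.1, -0.6]
grip_width: 0.277
grasp_force: 59.0
```

Run:
```python
from plan import *
plan([(469.5,283.7,55,-8.8,3,15),(469.5,283.7,35,-8.8,4,15)])
```

```text
[[15, [-0.1, -0.0, 8.5], [-0.0, -0.0, -0.0]], [15, [-0.0, -0.0, 8.5], [-0.1, -0.0, -0.0]], [15, [-0.1, -0.0, 8.5], [-0.0, -0.0, -0.1]], [15, [0.0, -0.0, 5.0], [-0.0, -0.0, 0.0]], [15, [0.0, -0.0, 5.0], [-0.0, -0.0, 0.0]], [15, [0.0, -0.0, 5.0], [-0.0, -0.0, 0.0]], [15, [0.0, -0.0, 5.0], [-0.0, -0.0, 0.0]], [15, [0, 0, 0], [0, 0, 0]]]
end [469.5 283.7  35. ]
```

Precisely on target; lowering.

Emit:
move_arm --increments '[[15,[0,0,8.5],[0,0,0]],[15,[0,0,8.5],[0,0,0]],[15,[0,0,8.5],[0,0,0]],[15,[0,0,5],[0,0,0]],[15,[0,0,5],[0,0,0]],[15,[0,0,5],[0,0,0]],[15,[0,0,5],[0,0,0]],[15,[0,0,0],[0,0,0]]]'

```text
clock: 22.55
ee_pos: [0.4697, 0.284, 0.0356]
tool_rot: [[0.154, 0.988, -0.002], [0.988, -0.154, 0.001], [0.001, -0.002, -1.0]]
force: [-2.4, -1.4, 7.1]
grip_width: 0.281
grasp_force: 59.6
```

Emit:
move_arm --increments '[[30,[0,0,0],[0,0,0]],[34,[0,0,0],[0,0,0]],[36,[0,0,0],[0,0,0]],[36,[0,0,-5],[0,0,0]],[36,[0,0,-20],[0,0,0]],[50,[0,0,-40],[0,0,0]],[60,[0,0,-40],[0,0,0]],[60,[0,0,0],[0,0,0]]]'

```text
clock: 23.55
ee_pos: [0.4717, 0.2849, 0.1436]
tool_rot: [[0.154, 0.988, 0.003], [0.988, -0.154, 0.005], [0.005, 0.002, -1.0]]
force: [0.1, 0.1, -1.0]
grip_width: 0.7
grasp_force: 0.0
```

Run:
```python
from look import *
from chk import *
p,s,W=look('transformer_mid',[],50); X,Y,Z=frame(W)
k=(abs(X+42)<22)&(abs(Y+34)<28)
for lo,hi in((9,13),(13,17),(17,21),(21,25),(25,28),(28,30),(30,32),(32,36)):
    q=k&(Z>lo)&(Z<hi)
    if q.sum()>5: print(lo,q.sum(),np.percentile(X[q],[1,50,99]).round(1),np.percentile(Y[q],[1,50,99]).round(1))
q=k&(Z>29.5); A=np.c_[X[q],Y[q],np.ones(q.sum())]; print(np.linalg.lstsq(A,Z[q],rcond=None)[0])
cv2.imwrite('pics/tr3.png',cv2.resize(p['color'][130:330,130:380,::-1],(750,600)))
```

```text
[0.4705 0.2844 0.1416] [ 0.988 -0.154] 23.6
0.82 [272.8, 211.1] 1373 z [ 5.6 27.2 29.8 30.3]
9 109 [-63.9 -35.6 -26.2] [-55.9 -24.6 -13.9]
13 43 [-57.  -43.4 -29.7] [-28.3 -23.5 -23.1]
17 54 [-57.5 -43.4 -29.6] [-28.8 -23.6 -23.1]
21 225 [-56.2 -43.3 -30.5] [-46.3 -26.7 -23.3]
25 192 [-62.1 -43.3 -27.3] [-62.  -34.8 -25.1]
28 593 [-56.  -43.3 -30.7] [-42.7 -34.8 -27.8]
30 43 [-55.6 -44.1 -31.5] [-41.1 -34.4 -28.2]
[6.34045923e-02 3.21555080e+00 2.70460990e+02]
```

View pics/tr3.png

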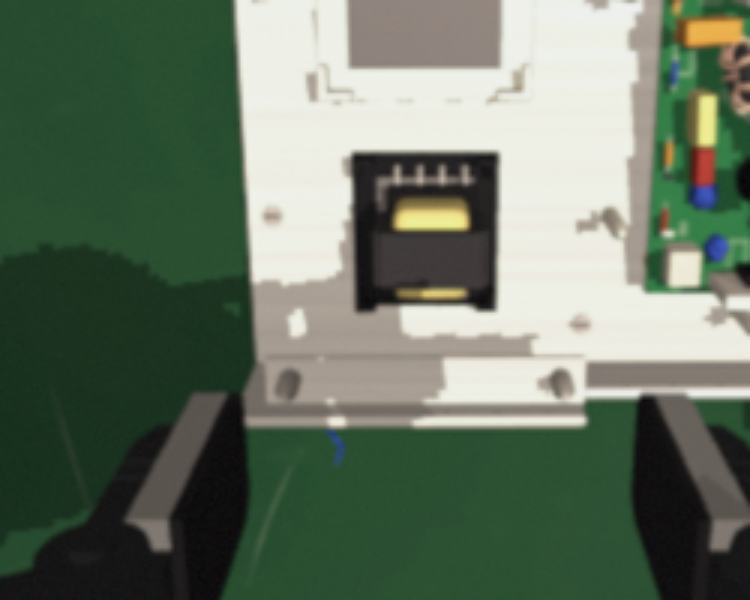

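Run:
```python
from look import *
from chk import *
p,s,W=look('transformer_mid',[],50); X,Y,Z=frame(W)
k=(abs(X+42)<13)&(abs(Y+35)<6); print(np.percentile(Z[k],[5,50,95]))
k=(abs(X+42)<22)&(abs(Y+34)<28)
for lo,hi in((13,21),(21,25),(25,28),(28,30),(30,32),(32,36)):
    q=k&(Z>lo)&(Z<hi)
    if q.sum()>5: print(lo,q.sum(),np.percentile(X[q],[1,50,99]).round(1),np.percentile(Y[q],[1,50,99]).round(1))
k=(abs(X+42)<15)&(abs(Y-34)<15); print('white floor z',np.percentile(Z[k],[5,50,95]))
k=(abs(X+42)<13)&(abs(Y+34)<7)&(Z>26); A=np.c_[X[k]+42,Y[k]+34,np.ones(k.sum())]; print(np.linalg.lstsq(A,Z[k],rcond=None)[0])
from plan import *
plan([(500,90,210,0,5,70),(530,-100,210,8,4,70),(577,-256,150,10.5,5,70)])
```

```text
[0.4692 0.2838 0.1394] [ 0.988 -0.154] 23.7
0.91 [277.9, 210.5] 1399 z [ 8.3 28.8 31.2 31.6]
[28.84764541 30.33782798 31.39478152]
13 103 [-56.8 -41.8 -28.9] [-28.2 -23.3 -22.8]
21 112 [-56.  -42.5 -28.5] [-46.8 -24.7 -22.8]
25 261 [-59.2 -42.5 -22.3] [-61.9 -27.7 -23.4]
28 287 [-60.1 -42.5 -24.2] [-61.9 -35.2 -27.4]
30 495 [-55.  -42.5 -30.1] [-41.9 -34.7 -27.3]
white floor z [2.45352363 3.60838979 4.78707619]
[-1.75397848e-02 -6.92435298e-02  3.01410162e+01]
[[70, [-37.3, 12.0, -14.2], [-0.0, 0.0, -1.8]], [70, [-37.7, 10.9, -14.2], [-0.0, 0.0, -1.8]], [70, [-38.0, 9.7, -14.2], [-0.1, 0.0, -1.8]], [70, [-38.3, 8.5, -14.2], [-0.0, 0.0, -1.7]], [70, [-38.5, 7.4, -14.2], [-0.1, 0.1, -1.8]], [70, [-47.5, 7.5, -0.0], [0.0, -0.0, -2.0]], [70, [-47.7, 5.8, -0.0], [0.0, -0.0, -2.0]], [70, [-47.9, 4.1, -0.1], [0.0, -0.0, -2.0]]]
[[70, [-48.1, 2.4, -0.0], [0.0, -0.0, -2.0]], [70, [-32.2, 4.9, 12.0], [0.0, -0.0, -0.5]], [70, [-32.3, 4.7, 12.0], [0.0, -0.0, -0.5]], [70, [-32.3, 4.4, 12.0], [0.0, -0.0, -0.5]], [70, [-32.3, 4.1, 11.9], [0.0, -0.0, -0.5]], [70, [-32.4, 3.8, 12.0], [0.0, -0.0, -0.5]], [70, [0, 0, 0], [0, 0, 0]], [70, [0, 0, 0], [0, 0, 0]]]
end [ 577. -256.  150.]
```

Transformer is seated and level at about (-42,-35). Next the filter.

Emit:
move_arm --increments '[[70,[-37.5,12,-14],[0,0,-1.8]],[70,[-37.5,11,-14],[0,0,-1.8]],[70,[-38,10,-14],[0,0,-1.8]],[70,[-38,8.5,-14],[0,0,-1.8]],[70,[-38.5,7.5,-14],[0,0,-1.8]],[70,[-47.5,7.5,0],[0,0,-2]],[70,[-47.5,6,0],[0,0,-2]],[70,[-48,4,0],[0,0,-2]]]'

```text
clock: 24.75
ee_pos: [0.5236, -0.0531, 0.2087]
tool_rot: [[-0.108, 0.994, -0.004], [0.994, 0.108, 0.0], [0.0, -0.004, -1.0]]
force: [0.1, 0.7, 0.0]
grip_width: 0.816
grasp_force: 0.0
```

Emit:
move_arm --increments '[[70,[-48,2.5,0],[0,0,-2]],[70,[-32.5,5,12],[0,0,-0.5]],[70,[-32.5,5,12],[0,0,-0.5]],[70,[-32.5,4.5,12],[0,0,-0.5]],[70,[-32.5,4,12],[0,0,-0.5]],[70,[-32,4,12],[0,0,-0.5]],[70,[0,0,0],[0,0,0]],[70,[0,0,0],[0,0,0]]]'

```text
clock: 25.75
ee_pos: [0.5791, -0.255, 0.1486]
tool_rot: [[-0.185, 0.983, -0.004], [0.983, 0.185, 0.001], [0.002, -0.003, -1.0]]
force: [0.7, 0.6, -0.2]
grip_width: 0.817
grasp_force: 0.0
```

Run:
```python
from look import *
look('filter_mid',[],40)
p,s,W=look('filter_mid',[1.5,10,20,25],40)
m=finder.masks_of(p,'filter_mid')[0]['mask']
```

```text
[ 0.5795 -0.2545  0.1491] [0.983 0.185] 25.8
0.82 [274.9, 206.4] 3043 z [ 1.3 26.9 28.4 29. ]
[ 0.5798 -0.2543  0.1497] [0.983 0.186] 25.9
0.61 [276.0, 205.8] 3094 z [ 0.6 26.7 28.1 28.6]
  > 1.5 2777 [ 576.8 -256.5] [40.5 48.8] 10.0
  > 10 2590 [ 576.8 -256.7] [40.  48.4] 10.2
  > 20 2322 [ 576.7 -256.2] [40.  36.8] 10.2
  > 25 2162 [ 576.7 -256.5] [39.8 35.8] 9.5
```

Run:
```python
from plan import *
plan([(576.8,-256.4,65,10,4,62),(576.8,-256.4,27.5,10,4,62)])
```

```text
[[62, [-0.3, -0.8, 21.2], [-0.0, -0.0, 0.2]], [62, [-0.3, -0.8, 21.3], [-0.0, -0.0, 0.2]], [62, [-0.4, -0.8, 21.2], [-0.0, -0.0, 0.2]], [62, [-0.3, -0.8, 21.3], [-0.1, -0.1, 0.1]], [62, [0.0, -0.0, 9.4], [0.0, 0.0, 0.0]], [62, [0.0, -0.0, 9.4], [0.0, 0.0, 0.0]], [62, [0.0, -0.0, 9.3], [0.0, 0.0, 0.0]], [62, [0.0, -0.0, 9.4], [0.0, 0.0, 0.0]]]
end [ 576.8 -256.4   27.5]
```

Emit:
move_arm --increments '[[62,[-0.4,-0.8,21],[0,0,0.2]],[62,[-0.4,-0.8,21],[0,0,0.2]],[62,[-0.4,-0.8,21],[0,0,0.2]],[62,[-0.4,-0.8,21],[0,0,0.1]],[62,[0,0,12],[0,0,0]],[62,[0,0,12],[0,0,0]],[62,[0,0,12],[0,0,0]],[62,[0,0,2],[0,0,0]]]'

```text
clock: 27.0
ee_pos: [0.576, -0.2576, 0.0267]
tool_rot: [[-0.173, 0.985, -0.003], [0.985, 0.173, 0.001], [0.001, -0.003, -1.0]]
force: [-0.1, 0.7, 0.1]
grip_width: 0.73
grasp_force: 0.0
```

Emit:
move_arm --increments '[[30,[0,0,0],[0,0,0]],[30,[0,0,0],[0,0,0]],[30,[0,0,0],[0,0,0]],[30,[0,0,0],[0,0,0]],[30,[0,0,-10],[0,0,0]],[30,[0,0,-20],[0,0,0]],[30,[0,0,-20],[0,0,0]],[30,[0,0,0],[0,0,0]]]'

```text
clock: 28.0
ee_pos: [0.5779, -0.2586, 0.0805]
tool_rot: [[-0.173, 0.985, 0.003], [0.985, 0.173, -0.001], [-0.002, 0.002, -1.0]]
force: [-0.4, -0.4, -1.7]
grip_width: 0.455
grasp_force: 61.1
```

Run:
```python
from look import *
look('filter_mid',[],40)
p,s,W=look('filter_mid',[],40); print(s['grip_width']*85,s['grasp_force'],s['force'])
T=(W-np.array(s['ee_pos']))@np.array(s['tool_rot'])*1e3
k=(abs(T[...,0])<32)&(abs(T[...,1])<18)&(T[...,2]>-20)&(T[...,2]<30)
for lo,hi in((-14,-8),(-8,-4),(-4,0),(0,5),(5,10),(10,15),(15,20),(20,24),(24,30)):
    q=k&(T[...,2]>lo)&(T[...,2]<hi)
    if q.sum()>5: print(lo,q.sum(),np.percentile(T[q][:,0],[1,50,99]).round(1))
plan([(560,-150,190,0,4,30),(535,60,200,-8.8,5,30)])
```

```text
[ 0.5772 -0.258   0.079 ] [0.985 0.173] 28.05
0.89 [276.1, 273.6] 9848 z [51.6 77.1 78.4 78.8]
[ 0.5763 -0.2575  0.0773] [0.985 0.173] 28.15
0.58 [279.7, 275.3] 9602 z [50.  75.5 76.8 77.2]
38.84146063702991 61.14752769470215 [ 0.04188004  0.55036627 -1.4938604 ]
-4 58 [-9.1  3.5 13.7]
0 6454 [-15.3   3.8  19.1]
5 535 [18.3 19.3 20.2]
10 678 [18.6 20.4 25.4]
15 155 [18.4 19.6 20.2]
20 131 [18.3 19.  19.4]
24 1088 [17.9 22.3 25.6]
[[30, [27.2, 0.6, -28.2], [-0.0, -0.0, 2.5]], [30, [27.2, -0.6, -28.2], [-0.1, -0.0, 2.5]], [30, [27.1, -1.7, -28.2], [-0.0, -0.0, 2.5]], [30, [27.0, -2.9, -28.3], [-0.1, -0.1, 2.4]], [30, [42.0, -5.0, -2.0], [0.0, 0.0, 1.8]], [30, [41.8, -6.3, -2.0], [0.0, 0.0, 1.8]], [30, [41.6, -7.6, -2.0], [0.0, 0.0, 1.7]], [30, [41.4, -8.8, -2.1], [0.0, 0.0, 1.8]]]
[[30, [41.1, -10.1, -2.0], [0.0, 0.0, 1.7]], [30, [0, 0, 0], [0, 0, 0]], [30, [0, 0, 0], [0, 0, 0]], [30, [0, 0, 0], [0, 0, 0]], [30, [0, 0, 0], [0, 0, 0]], [30, [0, 0, 0], [0, 0, 0]], [30, [0, 0, 0], [0, 0, 0]], [30, [0, 0, 0], [0, 0, 0]]]
end [535.  60. 200.]
```

Run:
```python
from plan import *
plan([(560,-150,190,0,3,30),(535,70,200,-8.8,5,30),(505,200,170,-8.8,3,30),(480,351,80,-8.8,5,30)])
```

```text
[[30, [36.2, 0.8, -37.6], [-0.1, -0.0, 3.3]], [30, [36.2, -1.2, -37.6], [-0.0, -0.0, 3.3]], [30, [36.1, -3.4, -37.7], [-0.1, -0.1, 3.3]], [30, [44.0, -5.0, -2.0], [0.0, 0.0, 1.8]], [30, [43.8, -6.3, -2.0], [0.0, 0.0, 1.8]], [30, [43.6, -7.7, -2.0], [0.0, 0.0, 1.7]], [30, [43.4, -9.0, -2.1], [0.0, 0.0, 1.8]], [30, [43.1, -10.4, -2.0], [0.0, 0.0, 1.7]]]
[[30, [41.3, -16.5, 10.0], [0.0, 0.0, 0.0]], [30, [41.3, -16.5, 9.9], [0.0, 0.0, 0.0]], [30, [41.3, -16.5, 10.0], [0.0, 0.0, 0.0]], [30, [29.1, -9.5, 18.0], [0.0, 0.0, 0.0]], [30, [29.1, -9.6, 18.0], [0.0, 0.0, 0.0]], [30, [29.1, -9.5, 18.0], [0.0, 0.0, 0.0]], [30, [29.1, -9.6, 17.9], [0.0, 0.0, 0.0]], [30, [29.1, -9.5, 18.0], [0.0, 0.0, 0.0]]]
end [480. 351.  80.]
```

Emit:
move_arm --increments '[[30,[36,1,-38],[0,0,3.3]],[30,[36,-1,-38],[0,0,3.3]],[30,[36,-3.5,-38],[0,0,3.3]],[30,[44,-5,-2],[0,0,1.8]],[30,[44,-6,-2],[0,0,1.8]],[30,[44,-7.5,-2],[0,0,1.7]],[30,[43,-9,-2],[0,0,1.8]],[30,[43,-10.5,-2],[0,0,1.8]]]'

```text
clock: 29.2
ee_pos: [0.5355, 0.0707, 0.2012]
tool_rot: [[0.155, 0.988, -0.003], [0.988, -0.155, -0.0], [-0.0, -0.003, -1.0]]
force: [0.9, 0.9, -1.1]
grip_width: 0.454
grasp_force: 61.3
```

Emit:
move_arm --increments '[[30,[41,-16.5,10],[0,0,0]],[30,[41,-16.5,10],[0,0,0]],[30,[41,-16.5,10],[0,0,0]],[30,[29,-9.5,15],[0,0,0]],[30,[29,-9.5,15],[0,0,0]],[30,[29,-9.5,18],[0,0,0]],[30,[29,-9.5,18],[0,0,0]],[30,[29,-9.5,18],[0,0,0]]]'

```text
clock: 30.2
ee_pos: [0.4808, 0.3498, 0.0865]
tool_rot: [[0.154, 0.988, -0.003], [0.988, -0.154, -0.001], [-0.001, -0.003, -1.0]]
force: [0.8, 0.1, -1.7]
grip_width: 0.452
grasp_force: 61.3
```

Emit:
move_arm --increments '[[30,[0,0,0],[0,0,0]],[30,[0,0,0],[0,0,0]],[30,[0,0,0],[0,0,0]],[30,[0,0,0],[0,0,0]],[30,[0,0,0],[0,0,0]],[30,[0,0,0],[0,0,0]],[30,[0,0,0],[0,0,0]],[30,[0,0,0],[0,0,0]]]'

```text
clock: 31.2
ee_pos: [0.4814, 0.3491, 0.0879]
tool_rot: [[0.154, 0.988, -0.002], [0.988, -0.154, 0.0], [-0.0, -0.002, -1.0]]
force: [-1.1, 0.3, -2.3]
grip_width: 0.453
grasp_force: 61.2
```

Run:
```python
from look import *
p,s,W=look('filter_mid',[],40)
T=(W-np.array(s['ee_pos']))@np.array(s['tool_rot'])*1e3
k=(abs(T[...,0])<32)&(abs(T[...,1])<18)&(T[...,2]>10)&(T[...,2]<28); print(np.percentile(T[k][:,0],[90,98,99.5]))
plan([(480,351,55,-8.8,3,30),(480,351,33.5,-8.8,4,30)])
```

```text
[0.4814 0.3491 0.0879] [ 0.988 -0.154] 31.25
0.94 [278.4, 274.0] 9866 z [60.5 86.1 87.4 87.8]
[24.41899896 25.24723123 25.39190329]
[[30, [0.5, -0.5, 11.0], [-0.0, 0.0, -0.0]], [30, [0.6, -0.6, 11.0], [-0.1, 0.0, -0.0]], [30, [0.5, -0.5, 10.9], [-0.0, 0.0, -0.1]], [30, [0.0, -0.0, 5.4], [-0.0, 0.0, 0.0]], [30, [0.0, -0.0, 5.4], [-0.0, 0.0, 0.0]], [30, [0.0, -0.0, 5.4], [-0.0, 0.0, 0.0]], [30, [0.0, -0.0, 5.3], [-0.0, 0.0, 0.0]], [30, [0, 0, 0], [0, 0, 0]]]
end [480.  351.   33.5]
```

Emit:
move_arm --increments '[[30,[0.5,-0.5,11],[0,0,0]],[30,[0.5,-0.5,11],[0,0,0]],[30,[0.5,-0.5,11],[0,0,0]],[30,[0,0,5.5],[0,0,0]],[30,[0,0,5.5],[0,0,0]],[30,[0,0,5.5],[0,0,0]],[30,[0,0,5],[0,0,0]],[30,[0,0,0],[0,0,0]]]'

```text
clock: 32.3
ee_pos: [0.4802, 0.3509, 0.0335]
tool_rot: [[0.154, 0.988, -0.002], [0.988, -0.154, 0.0], [0.0, -0.002, -1.0]]
force: [0.2, -0.3, -2.0]
grip_width: 0.452
grasp_force: 61.2
```

Emit:
move_arm --increments '[[30,[0,0,1],[0,0,0]],[30,[0,0,0.5],[0,0,0]],[30,[0,0,0],[0,0,0]],[46,[0,0,0],[0,0,0]],[54,[0,0,0],[0,0,0]],[58,[0,0,0],[0,0,0]],[60,[0,0,-5],[0,0,0]],[60,[0,0,-20],[0,0,0]]]'

```text
clock: 33.3
ee_pos: [0.4794, 0.3504, 0.0568]
tool_rot: [[0.154, 0.988, -0.003], [0.988, -0.154, -0.001], [-0.002, -0.003, -1.0]]
force: [-0.5, -0.5, 0.5]
grip_width: 0.703
grasp_force: 0.0
```

Emit:
move_arm --increments '[[60,[0,0,-40],[0,0,0]],[70,[0,0,-40],[0,0,0]],[80,[0,0,0],[0,0,0]],[80,[0,0,0],[0,0,0]],[80,[0,0,0],[0,0,0]],[80,[0,0,0],[0,0,0]],[80,[0,0,0],[0,0,0]],[80,[0,0,0],[0,0,0]]]'

```text
clock: 34.3
ee_pos: [0.4802, 0.3507, 0.1367]
tool_rot: [[0.154, 0.988, -0.002], [0.988, -0.154, -0.0], [-0.0, -0.002, -1.0]]
force: [-0.4, 1.0, 0.3]
grip_width: 0.935
grasp_force: 0.0
```

Run:
```python
from look import *
from chk import *
p,s,W=look('filter_mid',[],40,'fp.png'); X,Y,Z=frame(W)
k=(abs(X+42)<17)&(abs(Y-34)<14)&(Z>20); A=np.c_[X[k]+42,Y[k]-34,np.ones(k.sum())]; print('top',np.linalg.lstsq(A,Z[k],rcond=None)[0])
k=(abs(X+42)<24)&(abs(Y-34)<22)&(Z>26)&(Z<40); print(cv2.minAreaRect(np.c_[X[k],Y[k]].astype(np.float32)))
print('ledge z',np.median(Z[(abs(X+42)<20)&(Y>63)&(Y<69)]))
plan([(515,120,210,-8,5,82),(520,-80,210,-7,4,82),(434,-258,130,-7,5,82)])
```

```text
[0.4803 0.3507 0.1368] [ 0.988 -0.154] 34.35
0.84 [279.9, 208.9] 3308 z [ 6.2 31.6 33.  33.5]
top [3.26186235e-02 8.86119134e+00 9.45864778e+01]
((-41.959190368652344, 34.83869171142578), (40.05916213989258, 36.45304489135742), 0.09858273714780807)
ledge z 29.491046975228087
[[82, [-44.5, 14.0, -14.6], [-0.0, 0.0, -0.2]], [82, [-44.6, 13.8, -14.7], [-0.0, 0.0, -0.2]], [82, [-44.6, 13.6, -14.6], [-0.0, 0.0, -0.2]], [82, [-44.7, 13.5, -14.7], [-0.1, 0.0, -0.1]], [82, [-44.7, 13.4, -14.6], [-0.0, 0.0, -0.2]], [82, [-49.4, 8.2, 0.0], [-0.0, 0.0, -0.2]], [82, [-49.4, 8.0, 0.0], [-0.0, 0.0, -0.3]], [82, [-49.4, 7.7, 0.0], [-0.0, 0.0, -0.2]]]
[[82, [-49.4, 7.6, 0.0], [-0.0, 0.0, -0.3]], [82, [-37.4, -12.8, 16.0], [-0.0, 0.0, 0.0]], [82, [-37.4, -12.7, 16.0], [-0.0, 0.0, 0.0]], [82, [-37.4, -12.8, 16.0], [-0.0, 0.0, 0.0]], [82, [-37.5, -12.7, 16.0], [-0.0, 0.0, 0.0]], [82, [-37.4, -12.8, 16.1], [-0.0, 0.0, 0.0]], [82, [0, 0, 0], [0, 0, 0]], [82, [0, 0, 0], [0, 0, 0]]]
end [ 434. -258.  130.]
```

View pics/fp.png

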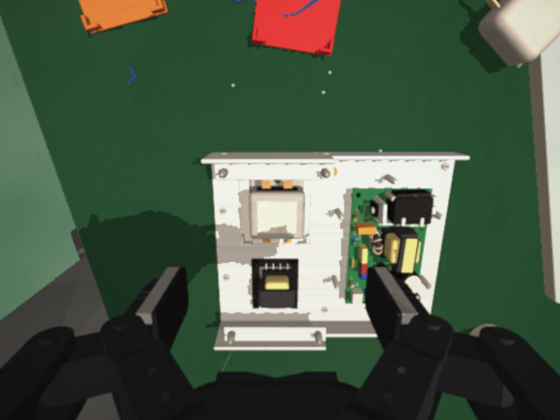

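Emit:
move_arm --increments '[[82,[-44.5,14,-14.5],[0,0,-0.2]],[82,[-44.5,14,-14.5],[0,0,-0.2]],[82,[-44.5,13.5,-14.5],[0,0,-0.2]],[82,[-44.5,13.5,-14.5],[0,0,-0.2]],[82,[-44.5,13.5,-14.5],[0,0,-0.2]],[82,[-49.5,8,0],[0,0,-0.2]],[82,[-49.5,8,0],[0,0,-0.2]],[82,[-49.5,8,0],[0,0,-0.2]]]'

```text
clock: 35.4
ee_pos: [0.5193, -0.0313, 0.2096]
tool_rot: [[0.126, 0.992, -0.001], [0.992, -0.126, 0.001], [0.001, -0.001, -1.0]]
force: [0.6, 0.9, 0.2]
grip_width: 0.961
grasp_force: 0.0
```

Emit:
move_arm --increments '[[82,[-49.5,7.5,0],[0,0,-0.2]],[82,[-37.5,-13,10],[0,0,0]],[82,[-37.5,-13,10],[0,0,0]],[82,[-37.5,-13,10],[0,0,0]],[82,[-37.5,-13,10],[0,0,0]],[82,[-37.5,-13,10],[0,0,0]],[82,[0,0,0],[0,0,0]],[82,[0,0,0],[0,0,0]]]'

```text
clock: 36.4
ee_pos: [0.4333, -0.2574, 0.1595]
tool_rot: [[0.123, 0.992, -0.002], [0.992, -0.123, 0.001], [0.0, -0.002, -1.0]]
force: [-0.6, 0.7, 0.4]
grip_width: 0.959
grasp_force: 0.0
```

Run:
```python
from look import *
look('guard_mid',[],40)
p,s,W=look('guard_mid',[5,15,20],40)
```

```text
[ 0.4337 -0.257   0.1595] [ 0.993 -0.122] 36.45
0.75 [275.6, 200.9] 11494 z [24.2 25.4 26.5 27. ]
[ 0.4338 -0.2567  0.1595] [ 0.993 -0.121] 36.55
0.69 [277.3, 203.2] 11337 z [24.2 25.3 26.4 26.9]
  > 5 11332 [ 431.8 -260.5] [138.2  56.2] 82.9
  > 15 11332 [ 431.8 -260.5] [138.2  56.2] 82.9
  > 20 11332 [ 431.8 -260.5] [138.2  56.2] 82.9
```

Run:
```python
from plan import *
plan([(431.9,-260.4,65,-7.1,4,82),(431.9,-260.4,25,-7.1,4,82)])
```

```text
[[82, [-1.0, -0.3, 23.6], [-0.0, -0.0, 0.0]], [82, [-0.9, -0.3, 23.6], [-0.0, -0.0, 0.1]], [82, [-1.0, -0.3, 23.7], [-0.0, -0.0, 0.0]], [82, [-0.9, -0.3, 23.6], [-0.1, -0.0, 0.1]], [82, [-0.0, -0.0, 10.0], [0.0, -0.0, -0.0]], [82, [-0.0, -0.0, 10.0], [0.0, -0.0, -0.0]], [82, [-0.0, -0.0, 10.0], [0.0, -0.0, -0.0]], [82, [-0.0, -0.1, 10.0], [0.0, -0.0, -0.0]]]
end [ 431.9 -260.3   25. ]
```

Emit:
move_arm --increments '[[80,[-1,-0.5,23.5],[0,0,0]],[80,[-1,-0.5,23.5],[0,0,0.1]],[80,[-1,-0.5,23.5],[0,0,0]],[80,[-1,-0.5,23.5],[0,0,0.1]],[80,[0,0,12],[0,0,0]],[80,[0,0,12],[0,0,0]],[80,[0,0,12],[0,0,0]],[80,[0,0,4],[0,0,0]]]'

```text
clock: 37.6
ee_pos: [0.43, -0.2614, 0.0248]
tool_rot: [[0.126, 0.992, -0.002], [0.992, -0.126, 0.001], [0.0, -0.002, -1.0]]
force: [-1.2, 0.1, 0.4]
grip_width: 0.929
grasp_force: 0.0
```

Emit:
move_arm --increments '[[45,[0,0,0],[0,0,0]],[45,[0,0,0],[0,0,0]],[45,[0,0,0],[0,0,0]],[45,[0,0,0],[0,0,0]],[45,[0,0,0],[0,0,0]],[45,[0,0,-10],[0,0,0]],[45,[0,0,-20],[0,0,0]],[45,[0,0,-20],[0,0,0]]]'

```text
clock: 38.6
ee_pos: [0.4303, -0.2617, 0.077]
tool_rot: [[0.127, 0.992, -0.002], [0.992, -0.127, 0.0], [-0.0, -0.002, -1.0]]
force: [0.1, -0.3, -0.6]
grip_width: 0.642
grasp_force: 63.6
```

Emit:
move_arm --increments '[[45,[0,0,-30],[0,0,0]],[45,[0,0,-30],[0,0,0]],[45,[0,0,0],[0,0,0]],[45,[0,0,0],[0,0,0]],[45,[0,0,0],[0,0,0]],[45,[0,0,0],[0,0,0]],[45,[0,0,0],[0,0,0]],[45,[0,0,0],[0,0,0]]]'

```text
clock: 39.6
ee_pos: [0.4303, -0.2616, 0.1352]
tool_rot: [[0.127, 0.992, -0.002], [0.992, -0.127, 0.0], [-0.0, -0.002, -1.0]]
force: [-0.2, -0.3, -0.6]
grip_width: 0.646
grasp_force: 63.7
```

```bash
cat > gd.py <<'E'
from look import *
def gd():
    p,s,W=look('guard_mid',[],40); print(s['grip_width']*85,s['grasp_force'],s['force'])
    T=(W-np.array(s['ee_pos']))@np.array(s['tool_rot'])*1e3; c=p['color'].astype(int)
    k=(c[...,0]>120)&(c[...,2]<c[...,0]-60)&(T[...,2]<20)&(T[...,2]>-15)&(abs(T[...,1])<35)
    Q=T[k]; A=np.c_[Q[:,:2],np.ones(len(Q))]; print(len(Q),'plane',np.linalg.lstsq(A,Q[:,2],rcond=None)[0].round(4),np.percentile(Q,[.5,50,99.5],axis=0).round(1))
    q=Q[Q[:,0]>20]; 
    for lo in range(-25,25,10): r=Q[(Q[:,1]>lo)&(Q[:,1]<lo+10)]; print(lo,r[:,0].max().round(1))
    for lo in range(15,65,15): r=Q[(Q[:,0]>lo)&(Q[:,0]<lo+15)]; print(lo,np.percentile(r[:,1],[.5,99.5]).round(1) if len(r) else None)
E
python3 -c "
from gd import *
gd()"
```

```text
[ 0.4303 -0.2616  0.1353] [ 0.992 -0.127] 39.65
0.62 [277.0, 238.9] 34422 z [133.6 134.6 135.6 136. ]
54.74259656195986 63.74572992324829 [ 0.68147659  0.03207839 -0.41652257]
28920 plane [-5.000e-04 -9.000e-04  7.557e-01] [[-38.3 -27.9  -0.8]
 [ 28.8  -0.5   0.7]
 [ 70.2  27.1   2.3]]
-25 70.3
-15 70.2
-5 70.3
5 70.3
15 70.3
15 [-27.9  27.2]
30 [-28.   27.1]
45 [-27.9  27.2]
60 [-27.9  27.1]
```

Run:
```python
from plan import *
plan([(520,-80,190,-8,5,45),(520,130,190,-8.8,5,45),(475.1,317,95,-8.8,6,45)])
```

```text
[[45, [38.3, 13.2, -11.0], [-0.0, 0.0, 0.1]], [45, [38.3, 13.1, -11.0], [-0.0, 0.0, 0.2]], [45, [38.4, 13.0, -10.9], [-0.0, 0.0, 0.1]], [45, [38.4, 12.9, -11.0], [-0.1, 0.0, 0.2]], [45, [38.4, 12.7, -10.9], [-0.0, 0.0, 0.1]], [45, [41.6, -5.8, -0.0], [-0.0, 0.0, 0.2]], [45, [41.6, -6.0, -0.0], [-0.0, 0.0, 0.2]], [45, [41.5, -6.1, -0.0], [-0.0, 0.0, 0.1]]]
[[45, [41.6, -6.2, -0.0], [-0.0, 0.0, 0.2]], [45, [41.5, -6.3, -0.0], [-0.0, 0.0, 0.1]], [45, [29.7, -12.1, 15.8], [-0.0, 0.0, 0.0]], [45, [29.7, -12.1, 15.8], [-0.0, 0.0, 0.0]], [45, [29.6, -12.2, 15.8], [-0.0, 0.0, 0.0]], [45, [29.7, -12.1, 15.9], [-0.0, 0.0, 0.0]], [45, [29.6, -12.2, 15.8], [-0.0, 0.0, 0.0]], [45, [29.7, -12.1, 15.9], [-0.0, 0.0, 0.0]]]
end [475.1 317.   95. ]
```

Emit:
move_arm --increments '[[45,[38,13,-11],[0,0,0.1]],[45,[38,13,-11],[0,0,0.2]],[45,[38.5,13,-11],[0,0,0.1]],[45,[38.5,13,-11],[0,0,0.2]],[45,[38.5,13,-11],[0,0,0.1]],[45,[41.5,-6,0],[0,0,0.2]],[45,[41.5,-6,0],[0,0,0.2]],[45,[41.5,-6,0],[0,0,0.1]]]'

```text
clock: 40.7
ee_pos: [0.5198, 0.0469, 0.1904]
tool_rot: [[0.147, 0.989, -0.002], [0.989, -0.147, 0.0], [0.0, -0.002, -1.0]]
force: [1.0, 0.4, -1.6]
grip_width: 0.641
grasp_force: 63.7
```

Emit:
move_arm --increments '[[45,[41.5,-6,0],[0,0,0.2]],[45,[41.5,-6,0],[0,0,0.1]],[45,[29.5,-12,15],[0,0,0]],[45,[29.5,-12,15],[0,0,0]],[45,[29.5,-12,15],[0,0,0]],[45,[29.5,-12,15],[0,0,0]],[45,[29.5,-12,15],[0,0,0]],[45,[29.5,-12,15],[0,0,0]]]'

```text
clock: 41.7
ee_pos: [0.4758, 0.3163, 0.0999]
tool_rot: [[0.152, 0.988, -0.002], [0.988, -0.152, 0.0], [-0.0, -0.002, -1.0]]
force: [1.0, 0.1, -0.7]
grip_width: 0.637
grasp_force: 63.7
```

Emit:
move_arm --increments '[[45,[0,0,0],[0,0,0]],[45,[0,0,0],[0,0,0]],[45,[0,0,0],[0,0,0]],[45,[0,0,0],[0,0,0]],[45,[0,0,0],[0,0,0]],[45,[0,0,0],[0,0,0]],[45,[0,0,0],[0,0,0]],[45,[0,0,0],[0,0,0]]]'

```text
clock: 42.7
ee_pos: [0.4761, 0.3153, 0.1004]
tool_rot: [[0.152, 0.988, -0.002], [0.988, -0.152, 0.0], [-0.0, -0.002, -1.0]]
force: [-0.6, -0.1, -1.6]
grip_width: 0.642
grasp_force: 63.6
```

Run:
```python
from gd import *
gd()
plan([(475.1,317,80,-8.8,2,45),(475.1,317,57,-8.8,5,45)])
```

```text
[0.476  0.3153 0.1004] [ 0.988 -0.152] 42.75
0.78 [276.7, 241.1] 34517 z [ 98.7  99.7 100.7 101.1]
54.68701976819013 63.614240884780884 [-0.50503597 -0.33948724 -1.66478773]
28487 plane [-2.000e-04 -7.000e-04  7.912e-01] [[-38.3 -27.9  -0.8]
 [ 28.8  -0.5   0.8]
 [ 69.9  27.1   2.3]]
-25 70.2
-15 70.0
-5 70.0
5 70.0
15 70.0
15 [-27.9  27.2]
30 [-28.   27.2]
45 [-28.   27.2]
60 [-27.9  27.1]
[[45, [0.7, -0.6, 10.2], [-0.1, 0.0, 0.0]], [45, [0.8, -0.6, 10.2], [-0.0, 0.0, 0.0]], [45, [-0.0, 0.0, 4.6], [-0.0, 0.0, 0.0]], [45, [-0.0, 0.0, 4.6], [-0.0, 0.0, 0.0]], [45, [-0.0, 0.0, 4.6], [-0.0, 0.0, 0.0]], [45, [-0.0, 0.0, 4.6], [-0.0, 0.0, 0.0]], [45, [-0.0, 0.0, 4.6], [-0.0, 0.0, 0.0]], [45, [0, 0, 0], [0, 0, 0]]]
end [475.1 317.   57. ]
```

Emit:
move_arm --increments '[[45,[0.8,-0.6,10],[0,0,0]],[45,[0.8,-0.6,10],[0,0,0.1]],[45,[0,0,4.5],[0,0,0]],[45,[0,0,4.5],[0,0,0]],[45,[0,0,4.5],[0,0,0]],[45,[0,0,4.5],[0,0,0]],[45,[0,0,4.5],[0,0,0]],[45,[0,0,0],[0,0,0]]]'

```text
clock: 43.8
ee_pos: [0.4748, 0.3169, 0.0576]
tool_rot: [[0.154, 0.988, -0.002], [0.988, -0.154, -0.0], [-0.001, -0.002, -1.0]]
force: [-0.1, -0.0, -0.3]
grip_width: 0.641
grasp_force: 63.6
```

Emit:
move_arm --increments '[[45,[0,0,1],[0,0,0]],[45,[0,0,1],[0,0,0]],[45,[0,0,1],[0,0,0]],[45,[0,0,0],[0,0,0]],[45,[0,0,0],[0,0,0]],[45,[0,0,0],[0,0,0]],[45,[0,0,0],[0,0,0]],[45,[0,0,0],[0,0,0]]]'

```text
clock: 44.8
ee_pos: [0.4752, 0.3172, 0.056]
tool_rot: [[0.154, 0.988, -0.002], [0.988, -0.154, 0.001], [0.001, -0.002, -1.0]]
force: [-4.2, -1.4, 8.4]
grip_width: 0.637
grasp_force: 65.1
```

Emit:
move_arm --increments '[[60,[0,0,0],[0,0,0]],[64,[0,0,0],[0,0,0]],[66,[0,0,0],[0,0,0]],[66,[0,0,0],[0,0,0]],[66,[0,0,-8],[0,0,0]],[66,[0,0,-20],[0,0,0]],[66,[0,0,-40],[0,0,0]],[66,[0,0,-40],[0,0,0]]]'

```text
clock: 45.8
ee_pos: [0.4755, 0.3169, 0.1656]
tool_rot: [[0.155, 0.988, -0.001], [0.988, -0.155, 0.001], [0.001, -0.001, -1.0]]
force: [1.4, 0.4, -0.3]
grip_width: 0.768
grasp_force: 0.0
```

Emit:
move_arm --increments '[[66,[0,0,-30],[0,0,0]],[66,[0,0,0],[0,0,0]],[66,[0,0,0],[0,0,0]],[66,[0,0,0],[0,0,0]],[66,[0,0,0],[0,0,0]],[66,[0,0,0],[0,0,0]],[66,[0,0,0],[0,0,0]],[66,[0,0,0],[0,0,0]]]'

```text
clock: 46.8
ee_pos: [0.4753, 0.317, 0.1929]
tool_rot: [[0.154, 0.988, -0.002], [0.988, -0.154, 0.0], [-0.0, -0.002, -1.0]]
force: [0.1, 0.2, 0.1]
grip_width: 0.769
grasp_force: 0.0
```

Run:
```python
from look import *
from chk import *
p,s,W=look('guard_mid',[],70,'fin.png'); X,Y,Z=frame(W); c=p['color'].astype(int)
k=(c[...,0]>120)&(c[...,2]<c[...,0]-60)&(abs(X+42)<40)&(abs(Y)<80)&(Z>45)&(Z<65)
print(cv2.minAreaRect(np.c_[X[k],Y[k]].astype(np.float32)),'plane',np.linalg.lstsq(np.c_[X[k]+42,Y[k],np.ones(k.sum())],Z[k],rcond=None)[0])
g=(c[...,1]>c[...,0]+25)&(c[...,1]>c[...,2]+10)&(Z>6)&(Z<18)&(abs(X-46)<45)&(abs(Y)<65); print('board',cv2.minAreaRect(np.c_[X[g],Y[g]].astype(np.float32)))
for n in ('flux_bottle',):
    for d in finder.spot_in(p,n)[:1]: print(n,d)
```

```text
[0.4753 0.317  0.1929] [ 0.988 -0.154] 46.85
0.62 [277.0, 195.7] 11033 z [54.2 55.4 56.5 57. ]
((-41.79551696777344, 0.3523101806640625), (56.067161560058594, 136.77651977539062), 0.0845499038696289) plane [-5.79241413e-05  9.04506682e-04  5.53321027e+01]
board ((45.73828887939453, 0.1294708251953125), (99.53557586669922, 60.53495788574219), 89.94168853759766)
flux_bottle {'pixel': [474.9, 289.5], 'conf': 0.92}
```

View pics/fin.png

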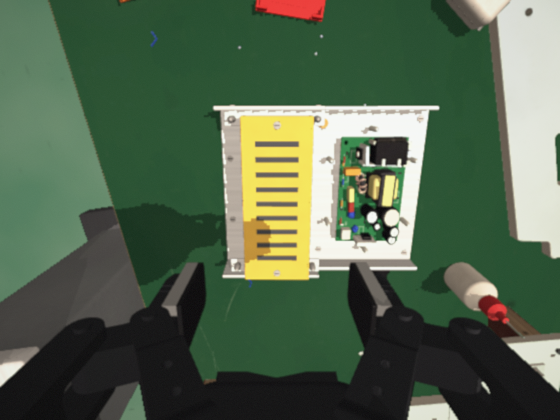

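The guard is level at (-41.8, 0.4) between its studs, with its top at z 55 to 56. The board is still in place and the flux bottle is still standing.

```bash
python3 -c "
from bench import arm
print(arm.hand_in())"
```

```text
the job is handed in; nothing more can be done
None
```

I handed the job in at about 47 s: the board is on its stand-offs with the capacitors towards the gland, the transformer and filter are in their frames, and the guard sits flat on its ledges between the studs. I never touched either bottle; a last wrist picture showed the flux bottle standing, but I did not look at the pump bottle again.

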